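# Set up a lantern side frame in the frame jig

## Task

Set up one lantern side frame: swing the jig's locking lever open and put the stepped end rail fully down into the pocket of the frame jig, with its step facing the guide tubes, and then swing the lever shut across it. Only after that, feed every stick on the bench endwise through a guide tube of its own (any tube, from the flared end), keeping it straight, until its end butts against the rail's upright wall; leave it resting in the tube. Do not knock over the glue bottle.

Things in the scene. Friction and masses are not known exactly. Their poses are not given: they have to be found in the camera images.
- jig: Frame jig fixed to the bench: plywood base 10 mm thick with three parallel square aluminium guide tubes, a pocket and a lever. Origin on the bench surface under the mouth of the middle tube. Tube axes lie along jig y at x = -56, 0, +56 mm, 40 mm above the bench; sticks are fed in jig -y (from the robot's left to its right). Tubes end at y = -90; a seated rail's upright wall is at y = -160 mm.
- seat (a point): On the pocket's floor, at (0, -160, 10) mm in the jig frame: where the rail's origin belongs, its axes parallel to the jig's. The pocket is 156 mm along x and 53 mm along y (about 1.5 to 3 mm play on each side of the rail); its walls with sloped lips reach 29 mm above the bench.
- mouth1 (a point): Centre of the flared mouth of the tube at jig x = -56 mm (nearest the robot), jig y = 0, 40 mm above the bench. Each flare is 30 mm square at y = 0 and narrows to the straight square bore, 16.4 mm wide, running from y = -15 to y = -90 mm; the tube is 24 mm wide outside.
- mouth2 (a point): Centre of the flared mouth of the middle tube, 40 mm above the bench.
- mouth3 (a point): Centre of the flared mouth of the tube at jig x = +56 mm, 40 mm above the bench.
- lever (a joint): Locking lever: flat steel arm swinging level about an upright post at (-108, -175) mm in the jig frame. 0 rad = shut, arm along jig +x over the rail's wall; grows as it opens, clockwise from above; at 1.57 it points along jig -y. Range 0 to 1.7; shut is below 0.12. Light friction (1 N at the knob), stays where left. Arm 22 mm wide, 52 to 62 mm above the bench (2 mm over a seated rail). Open it past 1.3 to clear the pocket.
- knob (a point): Grip point on the lever's upright round wooden knob: 18 mm diameter, from 62 to 100 mm above the bench, 75 mm from the lever's pivot axis; this point is 82 mm above the bench. Pinch from above or push sideways.
- rail: Loose stepped (L-section) wooden end rail, 150 mm long (x), 180 g. Origin on its underside, mid-length, below the front face of its upright wall, z up. Upright wall: y = -30 to 0 mm, 40 mm high. Step: y = 0 to +20 mm, 18 mm high. Can be pinched by the wall from above, closing along y, fingertips above the step. In the pocket its +y side (step) faces the tubes.
- ledge (a point): Middle of the front top edge of the rail's step: (0, 20, 18) mm in the rail frame.
- stick1: Loose square wooden stick 14 x 14 x 220 mm, 30 g, origin at its centre, x along its length; either end may go first. Lies on the bench; may be absent. All sticks are alike. Fed home, its centre is 110 mm from the rail's upright wall and 60 mm of it still stands out of the tube's mouth.
- stick2: Loose square wooden stick 14 x 14 x 220 mm, 30 g, origin at its centre, x along its length; either end may go first. Lies on the bench; may be absent. All sticks are alike. Fed home, its centre is 110 mm from the rail's upright wall and 60 mm of it still stands out of the tube's mouth.
- stick3: Loose square wooden stick 14 x 14 x 220 mm, 30 g, origin at its centre, x along its length; either end may go first. Lies on the bench; may be absent. All sticks are alike. Fed home, its centre is 110 mm from the rail's upright wall and 60 mm of it still stands out of the tube's mouth.
- glue: White plastic glue bottle standing on the bench, 56 mm diameter, 130 mm high, origin at the centre of its underside. Must stay standing.
There are look-alikes about, which are no part of the job. Leave any red look-alike of the rail alone. Of the things shaped like the glue, the white one is meant.

How it is judged (in metres and radians):
On the way, in this order (a step that is already met when the one before it is completed fails the run):
1. the rail sits fully down in the pocket, step towards the tubes, lever still open (distance between rail and seat below 0.006 m and angle between the x axis of rail and the x axis of jig, either way round below 0.06 rad and angle between rail's own z axis and vertical below 0.08 rad and y of ledge in the frame of jig above -0.155 m and value of joint lever above 0.4 rad), for 0.2 s.
2. the lever is swung shut over the seated rail (distance between rail and seat below 0.006 m and angle between the x axis of rail and the x axis of jig, either way round below 0.06 rad and angle between rail's own z axis and vertical below 0.08 rad and y of ledge in the frame of jig above -0.155 m and value of joint lever below 0.12 rad), for 0.2 s.
3. every stick is fed home through a tube of its own (y of each of stick1, stick2, stick3 in the frame of rail below 0.115 m and angle between the x axis of each of stick1, stick2, stick3 and the y axis of jig, either way round below 0.06 rad and z of stick1 in the frame of jig between 0.033 and 0.047 m and (x of stick1 in the frame of jig between -0.062 and -0.05 m or x of stick1 in the frame of jig between -0.006 and 0.006 m or x of stick1 in the frame of jig between 0.05 and 0.062 m) and z of stick2 in the frame of jig between 0.033 and 0.047 m and (x of stick2 in the frame of jig between -0.062 and -0.05 m or x of stick2 in the frame of jig between -0.006 and 0.006 m or x of stick2 in the frame of jig between 0.05 and 0.062 m) and z of stick3 in the frame of jig between 0.033 and 0.047 m and (x of stick3 in the frame of jig between -0.062 and -0.05 m or x of stick3 in the frame of jig between -0.006 and 0.006 m or x of stick3 in the frame of jig between 0.05 and 0.062 m)), for 0.2 s.
At the end, for the whole second after the job is handed in: Rail in the pocket (within 6 mm of the seat, 0.08 rad, step towards the tubes); lever below 0.12 rad; every stick at rest in its own tube (within 6 mm of its axis sideways, 7 mm in height, 0.06 rad) with its end within 5 mm of the rail's wall; glue bottle standing (all of step 2 and all of step 3 and linear speed of each of stick1, stick2, stick3 below 0.02 m/s and angle between glue's own z axis and vertical below 0.3 rad); the robot touches nothing.
It fails at once if a stick is fed through a tube while the lever is still open (value of joint lever above 0.4 rad and ((y of stick1 in the frame of jig between -0.1 and 0.01 m and x of stick1 in the frame of jig between -0.065 and 0.065 m and z of stick1 in the frame of jig between 0.031 and 0.049 m) or (y of stick2 in the frame of jig between -0.1 and 0.01 m and x of stick2 in the frame of jig between -0.065 and 0.065 m and z of stick2 in the frame of jig between 0.031 and 0.049 m) or (y of stick3 in the frame of jig between -0.1 and 0.01 m and x of stick3 in the frame of jig between -0.065 and 0.065 m and z of stick3 in the frame of jig between 0.031 and 0.049 m))).
It fails at once if the glue bottle is knocked over (angle between glue's own z axis and vertical above 0.6 rad).
Of stick1, stick2, stick3 only 2 to 3 are there at a start; the rules pass over those that are not, and their reading is None.
At some moment in a run one of stick1, stick2, stick3 may be knocked a few centimetres aside while the robot is not near it.
Once in a run the grip may slacken for a moment while it holds something.
It also fails if it takes over 210 s, if anything falls off the work surface, if the arm or the gripper's body presses on something with over 40 N, if the wrist force passes 120 N, or if a joint passes its speed limit or range.

## Robot

A 6-joint arm with a two-finger parallel gripper is mounted at the origin on the work surface. World frame = base frame: x ahead of the robot, y to its left, z up, the work surface at z = 0. Lengths are in m, angles in degrees, forces in N, time in s.
With the tool pointing down it reaches from about 0.25 to 0.725 m from the base axis. Payload 9.7 kg.
Tool frame: the origin (TCP) lies at the very end of the fingers, on their centre line; the grasp point (between the pads) lies 19 mm behind it; z points along the fingers, y is the line along which they close (so a half turn about z gives the same grasp; the last joint's range is limited). The gripper opens to 85 mm and grips with 20 to 120 N. Pads are 22 mm wide; open, the fingers measure 114 mm over their backs; the gripper's body (76 mm by 85 mm) begins 54 mm behind the grasp point. The pads swing forward as they close: fully open they stand 13 mm farther back than shut.
Start: joints at [70.187, 4.979, 10.078, 95.1, 0, 90], TCP at [0.186, 0.517, 0.231] pointing down, gripper open.
Joint ranges: [-179.16, 179.16], [-48.56, 103.87], [-65.8, 70.77], [-126.05, 130.52], [-82.76, 87.17], [-180, 180]. Speed limits (degrees/s): [127.2, 127.2, 147.25, 180, 180, 180].

## Interface

Orientations are given as [roll, pitch, yaw] about the fixed x, y, z axes, in that order (R = Rz(yaw) Ry(pitch) Rx(roll)).
In Python, from workcell import bot gives the robot as it stands.
- The arm moves only by the tool arm_command, never from a script. Its argument "series" is a list of rows, each a list of 4 numbers: the shift along the tool's x, y, z in m, then the turn about the tool's z in rad. A call has exactly 5 rows; each row is the pose to reach, as a shift and turn from the pose commanded when the call began, along the tool's axes at that moment; what a row does not reach only later rows make up. A row lasts 1/10 s, in which the tool goes at most 50 mm and 8.59 degrees, less where a joint would pass 70% of its speed; a pose out of reach is approached as far as the arm can. A call with a gripper value outside its range is refused whole. "hand" is the finger opening in m, from 0 to 0.0854, set as the call begins (left out, the last holds). The fingers move at their own pace and stop on an object; "grip_force" is the grip in N (left out, the last holds). Time passes only in rows, so rows that repeat a pose let the fingers close, or fill a call up. It gives the time, the measured TCP pose, the force, the opening and the grip force at its end, in the units of the state.
- bot.get_obs(): the state, without advancing time (a new reading comes with each control period).
- bot.camera(name): name is "scene" or "side" or "wrist"; returns a dict with "color" (400x640x3 uint8, blue, green, red), "camera_matrix" (3x3 intrinsics, pixels), "xyz" and "orientation" of the camera in the world; the wrist camera has in their place "T_tool_cam" (4x4, takes a point from camera to tool coordinates, whose origin is the TCP and whose axes are the flange's). Camera axes: x right, y up, looking along -z (the intrinsics and any distortion apply to the point x, -y, -z); pixel columns grow to the right and rows downward; lengths in m; the calibration is good to about 2 mm. A picture is of the moment at which its call begins: read the wrist's pose just before it. There is no depth.
- bot.job_done(): hands the job in; it is judged then, once.
Trained networks look in the newest picture that a camera, given by its name, has taken for a name from the list of things; names that differ only in an ending like _2 or _b are one class to them, and where a whole thing is asked for, a point or a joint stands for the part that bears it (a point fixed in the world has none). Each returns a list of dicts, best first, with "confidence" (0 to 1); they miss things now and then, are a little off and sometimes report something else, mostly with a low value. They report only what shows in the picture. A call takes as long as a camera call. They do not tell look-alikes from the thing itself.
- bot.find_in(camera, target): "location" ([column, row] in pixels, amid what is visible of it).
- bot.mark_of(camera, target): "location" ([column, row] in pixels: a listed point, or the origin of a listed thing).
The state is a dict: "time": time; "q": joint angles; "qd": joint speeds; "joint_efforts": joint torques, N m; "ee_pos": TCP position; "tcp_rot": TCP orientation; "wrist_force": force on the tool from outside, world axes, zero at the start; "torque": the same for the moment, N m; "opening": finger opening in m; "grasp_force": force on a finger pad.
Only numpy, scipy, OpenCV 4.12 (cv2) and the standard library are available. Lean on these libraries where they do the work, as an engineer would, in place of code of your own. Each camera call takes 0.05 s, during which the arm holds its last target. There are 200 camera calls.

## Working session

There is one attempt and no reset: what is moved stays moved. The work goes in short steps, Python scripts to look and compute and a tool call to move; the robot and the scene stay as the last step left them, time stands still between calls to the robot, and variables do not carry over. Pictures are saved under pics/ and viewed, at most 15 in all, crops included, and the job is handed in when it is done.

Besides the shell and the picture viewer there is one more tool, called after "Call:" as a command line: name --pt "numbers of a row" for each row, then --argument value for the rest. arm_command: Moves the arm, as the interface text tells. Its arguments: {"type":"object","properties":{"series":{"type":"array"},"hand":{"type":"number"},"grip_force":{"type":"number"}},"required":["series"]}

```bash
ls; mkdir -p pics; cat > h.py <<'E'
import numpy as np,cv2
from scipy.spatial.transform import Rotation as R
from workcell import bot
def cam(name):
    o=bot.get_obs(); c=bot.camera(name)
    K=np.array(c["camera_matrix"])
    if "T_tool_cam" in c:
        T=np.eye(4);T[:3,:3]=R.from_euler('xyz',o["tcp_rot"],degrees=True).as_matrix();T[:3,3]=o["ee_pos"]
        T=T@np.array(c["T_tool_cam"])
    else:
        T=np.eye(4);T[:3,3]=c["xyz"];q=np.array(c["orientation"],float)
        T[:3,:3]=q if q.shape==(3,3) else R.from_euler('xyz',q,degrees=True).as_matrix()
    return c["color"],K,T,c
def px2w(p,K,T,z):
    d=T[:3,:3]@np.array([(p[0]-K[0,2])/K[0,0],-(p[1]-K[1,2])/K[1,1],-1.])
    return T[:3,3]+d*(z-T[2,3])/d[2]
def w2px(P,K,T):
    v=T[:3,:3].T@(np.array(P)-T[:3,3]); return np.array([K[0,2]+K[0,0]*v[0]/-v[2],K[1,2]+K[1,1]*v[1]/v[2]])
E
python3 - <<'E'
from h import *
print(bot.get_obs())
for n in ["scene","side","wrist"]:
    im,K,T,c=cam(n); cv2.imwrite(f"pics/{n}0.png",im)
    print(n,{k:v for k,v in c.items() if k!="color"}); print(T.round(3))
    for t,z in [("jig",0),("seat",.01),("mouth1",.04),("mouth2",.04),("mouth3",.04),("knob",.082),("rail",0),("ledge",.018),("stick1",.007),("glue",0)]:
        for d in bot.mark_of(n,t)[:4]:
            if d["confidence"]>.2: print(t,np.round(d["location"],0),round(d["confidence"],2),px2w(d["location"],K,T,z).round(3))
E
```

```text
pics
{'time': 0.0, 'q': array([ 7.01866530e+01,  5.01075705e+00,  1.00351287e+01,  9.50984951e+01,
       -2.51402921e-04,  9.00002779e+01]), 'qd': array([-0.03046204, -0.10518782, -0.05243822, -0.02048652, -0.02856638,
       -0.09232687]), 'joint_efforts': array([-1.57746097e-03, -5.20393574e+01,  4.64802861e+01,  1.63009192e-02,
       -1.18598159e-04, -1.09212756e-06]), 'ee_pos': array([0.18635376, 0.5172357 , 0.23059239]), 'tcp_rot': array([-1.79925877e+02,  2.51762262e-04,  1.60186375e+02]), 'wrist_force': array([-0.42266753,  0.14608794, -0.25386009]), 'torque': array([-0.02253177, -0.00456333,  0.041352  ]), 'grasp_force': 0.0, 'opening': 0.08576542368302888}
scene {'camera_matrix': array([[366.86503524,   0.        , 313.24663596],
       [  0.        , 366.86503524, 199.45917247],
       [  0.        ,   0.        ,   1.        ]]), 'xyz': array([0.76933923, 0.42473829, 0.88064913]), 'orientation': array([ 37.48826896,  -0.54639609, 146.55261689])}
[[-0.834 -0.432  0.342  0.769]
 [ 0.551 -0.665  0.504  0.425]
 [ 0.01   0.609  0.793  0.881]
 [ 0.     0.     0.     1.   ]]
ji
[... 2244 characters left out ...]
 [338. 305.] 0.58 [ 0.33  -0.335  0.   ]
wrist {'camera_matrix': array([[350.12896874,   0.        , 314.74418815],
       [  0.        , 350.12896874, 206.14772518],
       [  0.        ,   0.        ,   1.        ]]), 'T_tool_cam': array([[ 1.39158388e-04,  9.60375540e-01,  2.78709172e-01,
         6.98927341e-02],
       [ 9.99999530e-01,  1.33918622e-04, -9.60752350e-04,
         1.49998754e-04],
       [-9.60007405e-04,  2.78709174e-01, -9.60375070e-01,
        -1.43032956e-01],
       [ 0.00000000e+00,  0.00000000e+00,  0.00000000e+00,
         1.00000000e+00]])}
[[ 0.339 -0.903 -0.263  0.121]
 [ 0.941  0.326  0.094  0.541]
 [ 0.001 -0.279  0.96   0.374]
 [ 0.     0.     0.     1.   ]]
```

View pics/scene0.png

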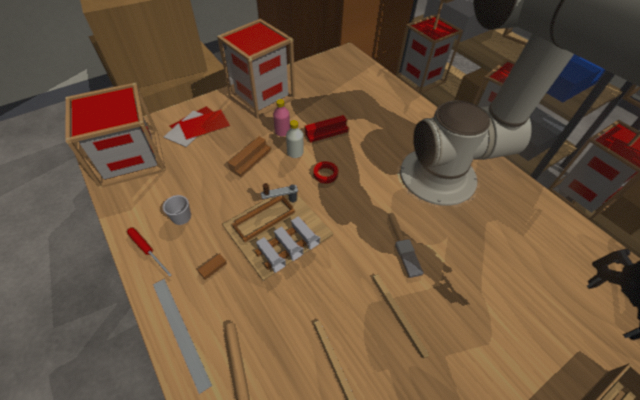

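View pics/side0.png

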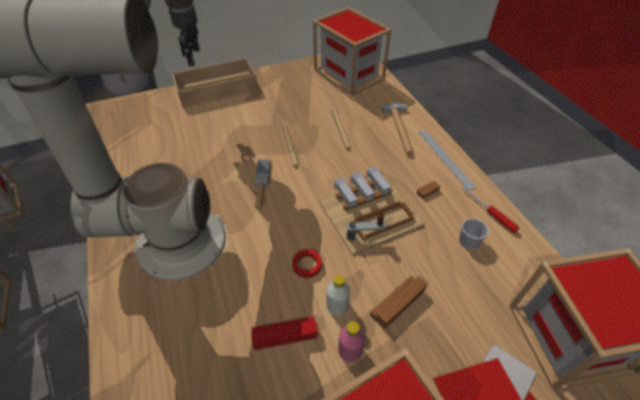

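Scene view: brown rail at (250,155), white glue at (295,142), pink glue look-alike beside it and a red rail look-alike at (327,128). The jig is around (280,235) with the lever near shut (knob at 266,190). There are two sticks, at (398,315) and (332,360). I'll move towards the jig to look from near.

Call:
arm_command --pt "-0.036 -0.021 -0.012 0" --pt "-0.072 -0.042 -0.024 0" --pt "-0.108 -0.063 -0.036 0" --pt "-0.144 -0.084 -0.048 0" --pt "-0.18 -0.104 -0.06 0"

```text
time: 2.15
ee_pos: [0.3212, 0.3572, 0.292]
tcp_rot: [180.0, 0.0, 160.2]
wrist_force: [0.1, 0.2, -0.3]
opening: 0.0852
grasp_force: 0.0
```

Call:
arm_command --pt "-0.036 -0.021 -0.012 0" --pt "-0.072 -0.042 -0.024 0" --pt "-0.108 -0.063 -0.036 0" --pt "-0.144 -0.084 -0.048 0" --pt "-0.18 -0.104 -0.06 0"

```text
time: 2.65
ee_pos: [0.4554, 0.1981, 0.352]
tcp_rot: [180.0, 0.0, 160.2]
wrist_force: [0.5, 0.5, -0.8]
opening: 0.0854
grasp_force: 0.0
```

```bash
cat >> h.py <<'E'
def plan(x,y,z,yaw=None,cur=None):
    """from measured pose (or cur) print tool shift and turn, and number of calls"""
    o=bot.get_obs(); p=np.array(o["ee_pos"]) if cur is None else np.array(cur[:3])
    w=o["tcp_rot"][2] if cur is None else cur[3]
    c,s=np.cos(np.radians(w)),np.sin(np.radians(w))
    d=np.array([x,y,z])-p; t=np.array([c*d[0]+s*d[1], s*d[0]-c*d[1], -d[2]])
    turn=0 if yaw is None else -((yaw-w+180)%360-180)
    print("shift",t.round(4),"turn rad",round(np.radians(turn),4),"calls",round(np.linalg.norm(t)/.25,2),round(abs(turn)/42.9,2))
def marks(n,specs,conf=.3,k=4):
    im,K,T,c=cam(n)
    for t,z in specs:
        for d in bot.mark_of(n,t)[:k]:
            if d["confidence"]>conf: print(n,t,np.round(d["location"],1),round(d["confidence"],2),px2w(d["location"],K,T,z).round(4))
    return im,K,T
E
python3 - <<'E'
from h import *
o=bot.get_obs();print(o["ee_pos"],o["tcp_rot"],o["q"].round(1))
im,K,T=marks("wrist",[("mouth2",.04),("knob",.082),("stick1",.007)])
cv2.imwrite("pics/w1.png",im)
plan(0.45,-0.1,0.35,0)
E
```

```text
[0.45539707 0.19813253 0.35202885] [1.79973520e+02 2.66498732e-02 1.60180160e+02] [ 23.5   2.3  21.1 108.8   0.   43.3]
wrist mouth2 [230.4 288.6] 0.86 [0.59   0.0202 0.04  ]
wrist mouth2 [192.9 221. ] 0.6 [0.4776 0.0135 0.04  ]
wrist mouth2 [215.3 262.3] 0.59 [0.5445 0.0168 0.04  ]
wrist knob [ 53.3 307.9] 0.8 [ 0.5175 -0.196   0.082 ]
wrist stick1 [409.1 229.4] 0.9 [0.6045 0.2938 0.007 ]
shift [-0.0972 -0.2829  0.0012] turn rad 2.7935 calls 1.2 3.73
```

Call:
arm_command --pt "-0.0135 -0.03 0 0" --pt "-0.027 -0.06 0 0" --pt "-0.0405 -0.09 0 0" --pt "-0.054 -0.12 0 0" --pt "-0.0675 -0.15 0 0"

```text
time: 3.35
ee_pos: [0.4667, 0.0357, 0.3511]
tcp_rot: [180.0, -0.0, 160.3]
wrist_force: [0.8, -0.1, -0.2]
opening: 0.0856
grasp_force: 0.0
```

Call:
arm_command --pt "-0.0135 -0.03 0 -0.094" --pt "-0.027 -0.06 0 -0.188" --pt "-0.0405 -0.09 0 -0.282" --pt "-0.054 -0.12 0 -0.376" --pt "-0.0675 -0.15 0 -0.47"

```text
time: 3.85
ee_pos: [0.4798, -0.1282, 0.3511]
tcp_rot: [180.0, 0.0, -172.6]
wrist_force: [-0.7, 0.3, 0.1]
opening: 0.0854
grasp_force: 0.0
```

Call:
arm_command --pt "0 0 0 0" --pt "0 0 0 0" --pt "0 0 0 0" --pt "0 0 0 0" --pt "0 0 0 0"

```text
time: 4.35
ee_pos: [0.48, -0.1273, 0.3515]
tcp_rot: [-180.0, 0.0, -172.8]
wrist_force: [0.1, -0.5, 0.3]
opening: 0.0854
grasp_force: 0.0
```

```bash
python3 - <<'E'
from h import *
o=bot.get_obs();print(o["ee_pos"],o["tcp_rot"],o["q"].round(1))
im,K,T=marks("wrist",[("mouth2",.04),("seat",.01),("knob",.082),("rail",0),("ledge",.018),("glue",0),("jig",0)])
for d in bot.find_in("wrist","glue")+bot.find_in("wrist","rail"): print(d)
cv2.imwrite("pics/w2.png",im)
E
```

```text
[ 0.47996036 -0.12734438  0.35146123] [-1.79996158e+02  1.96858725e-02 -1.72818534e+02] [-14.9   2.3  21.  108.7   0.  -22. ]
wrist mouth2 [410.5 253.9] 0.93 [0.5944 0.023  0.04  ]
wrist mouth2 [418.  170.1] 0.85 [0.4759 0.0088 0.04  ]
wrist seat [299.6 207.5] 0.97 [ 0.5552 -0.1398  0.01  ]
wrist knob [261.8 189.7] 0.97 [ 0.5171 -0.1872  0.082 ]
wrist rail [133.2 125.4] 0.61 [ 0.4696 -0.3808  0.    ]
wrist ledge [143.3 123.2] 0.77 [ 0.4629 -0.3585  0.018 ]
wrist glue [165.   20.3] 0.68 [ 0.3325 -0.3381  0.    ]
wrist jig [404.2 210.9] 0.97 [0.544  0.0139 0.    ]
{'location': [154.4, 20.4], 'confidence': 0.79}
{'location': [70.0, 5.3], 'confidence': 0.65}
{'location': [117.3, 126.2], 'confidence': 0.71}
{'location': [329.9, 186.4], 'confidence': 0.56}
```

View pics/w2.png

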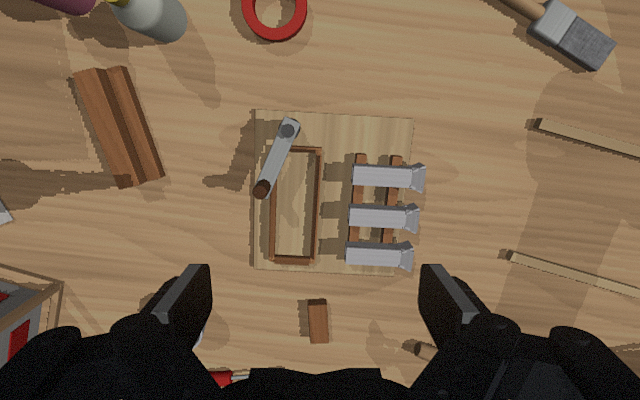

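Wrist view: jig upright in the picture, pocket around (295,205), lever post (289,130), knob (262,190), so the lever is partly open. Brown rail at (118,127), with the step on its upper-right side towards the jig; the white glue at (160,20).

```bash
python3 - <<'E'
from h import *
from scipy.optimize import least_squares
im,K,T,c=cam("wrist")
pts=[((-56,0,40),(418,170.1)),((56,0,40),(410.5,253.9)),((0,-160,10),(299.6,207.5)),((0,0,0),(404.2,210.9)),((-108,-175,62),(288.5,129.5))]
def f(p):
    c,s=np.cos(p[2]),np.sin(p[2]); r=[]
    for (a,b,z),u in pts:
        P=[p[0]+(c*a-s*b)/1e3,p[1]+(s*a+c*b)/1e3,z/1e3]; r+=list(w2px(P,K,T)-u)
    return r
s=least_squares(f,[.54,.016,.1]); print(s.x,np.degrees(s.x[2]),np.round(s.fun,1))
J=s.x; print("pivot",px2w((288.5,129.5),K,T,.062))
for n,u,z in [("base",(255,109),.01),("",(413,117),.01),("",(414,275),.01),("",(254,270),.01),
 ("pocket",(275,147),.029),("",(321,147),.029),("",(315,263),.029),("",(270,260),.029),("rail top",(75,74),.04),("",(104,68),.04),("",(133,185),.04),("",(120,188),.04),("step",(125,66),.018),("",(164,177),.018)]: print(n,px2w(u,K,T,z)[:2].round(4))
cv2.imwrite("pics/w2b.png",cv2.resize(im[40:300,50:450],None,fx=2,fy=2,interpolation=cv2.INTER_CUBIC))
E
```

```text
[0.53789514 0.01609642 0.0844511 ] 4.838691361180206 [ 1.7  5.  -0.6 -0.5 -1.4 -2.5  3.  -3.7 -2.3  1.1]
pivot [ 0.44337562 -0.16479316  0.062     ]
base [ 0.4262 -0.2152]
 [ 0.4103 -0.0041]
 [0.6401 0.0446]
 [ 0.662  -0.1986]
pocket [ 0.4706 -0.1822]
 [ 0.4631 -0.122 ]
 [ 0.63   -0.1091]
 [ 0.6333 -0.1744]
rail top [ 0.4114 -0.4309]
 [ 0.4001 -0.3956]
 [ 0.5424 -0.3636]
 [ 0.5487 -0.3808]
step [ 0.3939 -0.3816]
 [ 0.532  -0.3318]
```

View pics/w2b.png

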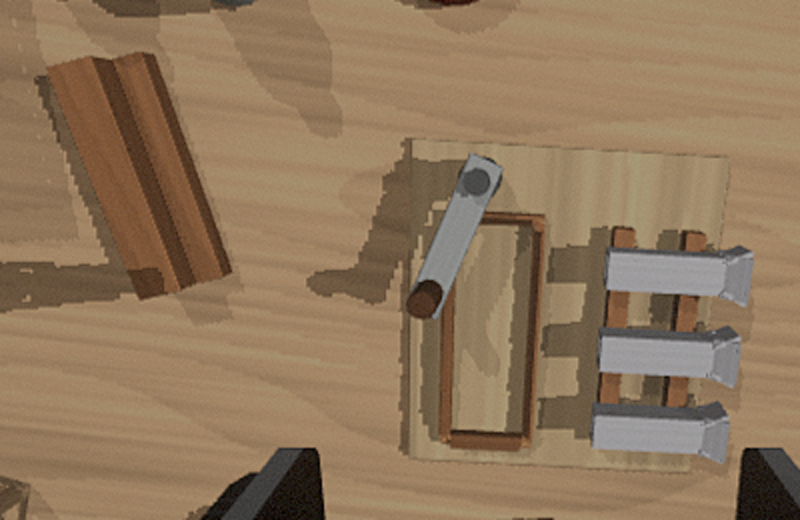

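Call:
arm_command --pt "-0.006 -0.013 0.044 0" --pt "-0.012 -0.026 0.088 0" --pt "-0.018 -0.039 0.132 0" --pt "-0.024 -0.052 0.176 0" --pt "-0.029 -0.064 0.21 0"

```text
time: 5.4
ee_pos: [0.5161, -0.1884, 0.1384]
tcp_rot: [180.0, -0.1, -172.9]
wrist_force: [-0.6, -0.3, 0.2]
opening: 0.0854
grasp_force: 0.0
```

Call:
arm_command --pt "0 0 0 0" --pt "0 0 0 0" --pt "0 0 0 0" --pt "0 0 0 0" --pt "0 0 0 0"

```text
time: 5.9
ee_pos: [0.5172, -0.1881, 0.143]
tcp_rot: [-179.9, 0.1, -172.9]
wrist_force: [0.3, 0.1, -0.1]
opening: 0.085
grasp_force: 0.0
```

```bash
python3 - <<'E'
from h import *
o=bot.get_obs();print(o["ee_pos"],o["tcp_rot"])
im,K,T=marks("wrist",[("mouth2",.04),("seat",.01),("knob",.082),("jig",0)])
cv2.imwrite("pics/w3.png",im)
plan(.517,-.187,.068)
E
```

```text
[ 0.51721514 -0.18808728  0.14299625] [-1.79935895e+02  1.28202983e-01 -1.72861996e+02]
wrist mouth2 [554.4 326.6] 0.86 [0.5961 0.0181 0.04  ]
wrist mouth2 [575.2 264.8] 0.68 [0.5407 0.0166 0.04  ]
wrist mouth2 [595.3 189.9] 0.64 [0.4817 0.0113 0.04  ]
wrist knob [315.7 221.5] 0.76 [ 0.5165 -0.1877  0.082 ]
wrist jig [543.7 243. ] 0.72 [0.5391 0.0169 0.    ]
shift [-0.0005  0.0011  0.0735] turn rad 0.0 calls 0.29 0.0
```

View pics/w3.png

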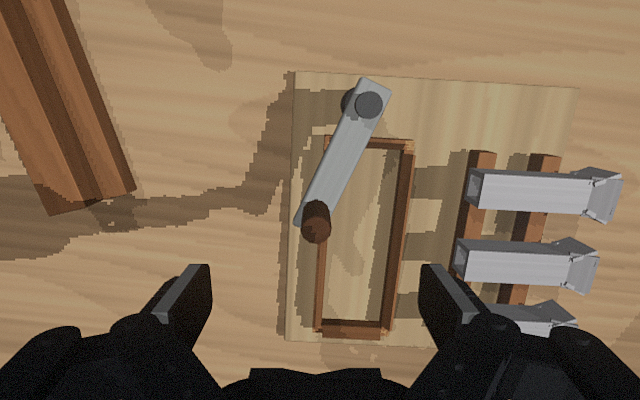

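Knob is centred between the fingers at (316,221). Going down and pinching it.

Call:
arm_command --pt "0 0.001 0.015 0" --pt "0 0.001 0.03 0" --pt "0 0.001 0.045 0" --pt "0 0.001 0.06 0" --pt "0 0.001 0.073 0"

```text
time: 6.65
ee_pos: [0.516, -0.187, 0.0662]
tcp_rot: [180.0, -0.1, -172.9]
wrist_force: [-0.3, 0.2, -0.9]
opening: 0.0855
grasp_force: 0.0
```

Call:
arm_command --pt "0 0 0 0" --pt "0 0 0 0" --pt "0 0 0 0" --pt "0 0 0 0" --pt "0 0 0 0" --hand 0.005 --grip_force 25

```text
time: 7.15
ee_pos: [0.517, -0.1874, 0.0691]
tcp_rot: [-180.0, 0.1, -172.9]
wrist_force: [-1.0, -0.0, 2.0]
opening: 0.0169
grasp_force: 26.0
```

```bash
python3 - <<'E'
from h import *
o=bot.get_obs();print(o["ee_pos"],o["opening"],o["grasp_force"],o["wrist_force"])
w=np.radians(o["tcp_rot"][2]);xt=np.array([np.cos(w),np.sin(w)]);yt=np.array([np.sin(w),-np.cos(w)])
def arc(a0,a1,n):
    th=np.radians(np.linspace(a0,a1,n+1)); d=.075*np.c_[np.cos(th)-np.cos(th[0]),np.sin(th)-np.sin(th[0])]
    for k in range(0,n,5):
        print(np.c_[(d[k+1:k+6]-d[k])@xt,(d[k+1:k+6]-d[k])@yt].round(4).tolist())
arc(-17,-87,10)
E
```

```text
[ 0.51696503 -0.18737601  0.06905497] 0.01688787538976585 26.034300327301025 [-1.01276534 -0.02077469  1.98413581]
[[0.0042, -0.0081], [0.0094, -0.0157], [0.0155, -0.0225], [0.0224, -0.0286], [0.03, -0.0337]]
[[0.0081, -0.0042], [0.0167, -0.0074], [0.0256, -0.0095], [0.0347, -0.0105], [0.0439, -0.0104]]
```

Call:
arm_command --pt "0.0042 -0.0081 0 0" --pt "0.0094 -0.0157 0 0" --pt "0.0155 -0.0225 0 0" --pt "0.0224 -0.0286 0 0" --pt "0.03 -0.0337 0 0"

```text
time: 7.65
ee_pos: [0.4912, -0.2243, 0.0689]
tcp_rot: [179.9, 0.1, -172.9]
wrist_force: [2.7, 5.9, 5.1]
opening: 0.017
grasp_force: 26.4
```

Call:
arm_command --pt "0.0081 -0.0042 0 0" --pt "0.0167 -0.0074 0 0" --pt "0.0256 -0.0095 0 0" --pt "0.0347 -0.0105 0 0" --pt "0.0439 -0.0104 0 0"

```text
time: 8.15
ee_pos: [0.449, -0.24, 0.0688]
tcp_rot: [180.0, 0.1, -172.9]
wrist_force: [4.0, 4.5, 2.3]
opening: 0.0171
grasp_force: 26.3
```

Call:
arm_command --pt "0 0 0 0" --pt "0 0 0 0" --pt "0 0 0 0" --pt "0 0 0 0" --pt "0 0 0 0" --hand 0.085

```text
time: 8.65
ee_pos: [0.4488, -0.2401, 0.0682]
tcp_rot: [180.0, -0.0, -172.9]
wrist_force: [0.6, -0.2, 0.2]
opening: 0.0847
grasp_force: 0.0
```

```bash
python3 - <<'E'
from h import *
o=bot.get_obs();print(o["ee_pos"],o["tcp_rot"],o["opening"])
plan(.45,-.32,.30,-160)
E
```

```text
[ 0.44879145 -0.24010288  0.06816251] [ 1.79997305e+02 -1.29981969e-02 -1.72875700e+02] 0.08474871179219025
shift [ 0.0087 -0.0794 -0.2318] turn rad -0.2247 calls 0.98 0.3
```

Call:
arm_command --pt "0 0 -0.048 0" --pt "0 0 -0.096 -0.05" --pt "0 -0.03 -0.13 -0.11" --pt "0 -0.065 -0.16 -0.17" --pt "0 -0.1 -0.19 -0.225"

```text
time: 9.15
ee_pos: [0.4613, -0.3403, 0.26]
tcp_rot: [-179.9, 0.0, -159.8]
wrist_force: [1.5, -0.9, -0.1]
opening: 0.0846
grasp_force: 0.0
```

Call:
arm_command --pt "0 0 0 0" --pt "0 0 0 0" --pt "0 0 0 0" --pt "0 0 0 0" --pt "0 0 0 0"

```text
time: 9.65
ee_pos: [0.4609, -0.3384, 0.2578]
tcp_rot: [180.0, -0.0, -159.9]
wrist_force: [1.0, 0.8, 0.2]
opening: 0.0849
grasp_force: 0.0
```

```bash
python3 - <<'E'
from h import *
o=bot.get_obs();print(o["ee_pos"],o["tcp_rot"])
im,K,T=marks("wrist",[("rail",0),("ledge",.018),("knob",.082),("seat",.01),("glue",0)])
cv2.imwrite("pics/w4.png",im); np.savez("w4.npz",K=K,T=T)
E
```

```text
[ 0.46085104 -0.33839162  0.25775319] [ 1.79953433e+02 -2.88631698e-02 -1.59947653e+02]
wrist rail [276.4 164.1] 0.79 [ 0.4722 -0.3813  0.    ]
wrist ledge [296.  168.2] 0.82 [ 0.4657 -0.3587  0.018 ]
wrist knob [547.7 317.7] 0.58 [ 0.5127 -0.0603  0.082 ]
wrist knob [413.6 207.5] 0.56 [ 0.4512 -0.2421  0.082 ]
wrist glue [357.8  56.4] 0.81 [ 0.3335 -0.3363  0.    ]
```

View pics/w4.png

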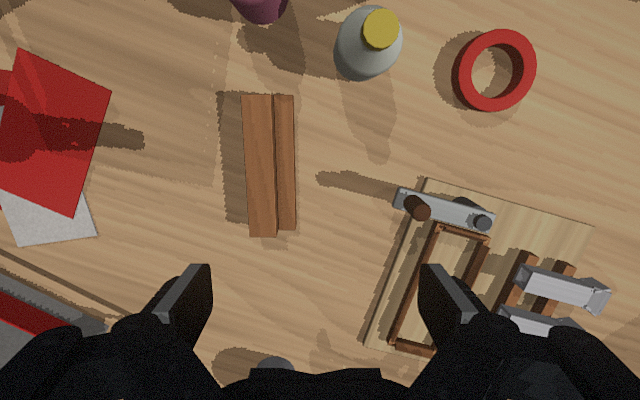

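Lever is now fully open (knob 418,207; post 482,222). Rail wall top spans columns 242–278, rows 95–238; its step is on the right, towards the jig.

```bash
python3 - <<'E'
from h import *
d=np.load("w4.npz");K,T=d["K"],d["T"]
P=np.array([px2w(u,K,T,.04)[:2] for u in [(242,95),(272,95),(278,236),(250,238)]])
S=np.array([px2w(u,K,T,.018)[:2] for u in [(295,96),(297,230)]])
print(P.round(4),"\n",S.round(4))
for a,b in [(P[0],P[3]),(P[1],P[2]),(S[0],S[1])]: v=b-a; print(np.degrees(np.arctan2(v[1],v[0])),np.hypot(*v))
c=P.mean(0);print("wall centre",c)
plan(c[0],c[1],.15,-160.)
E
```

```text
[[ 0.4113 -0.4326]
 [ 0.4012 -0.405 ]
 [ 0.5395 -0.3527]
 [ 0.5523 -0.381 ]] 
 [[ 0.3942 -0.3847]
 [ 0.5337 -0.3338]]
20.105386560756262 0.1502329488720844
20.668477419444063 0.14790139198321506
20.0563292125198 0.14848578490302755
wall centre [ 0.47607137 -0.39282973]
shift [ 0.0042 -0.0556  0.1083] turn rad 0.0003 calls 0.49 0.0
```

Call:
arm_command --pt "0.001 -0.011 0.02 0" --pt "0.002 -0.022 0.045 0" --pt "0.003 -0.034 0.07 0" --pt "0.004 -0.045 0.09 0" --pt "0.004 -0.056 0.108 0"

```text
time: 10.45
ee_pos: [0.4762, -0.3936, 0.1491]
tcp_rot: [180.0, -0.0, -160.0]
wrist_force: [-0.8, 0.5, 1.2]
opening: 0.0851
grasp_force: 0.0
```

Call:
arm_command --pt "0 0 0.03 0" --pt "0 0 0.06 0" --pt "0 0 0.09 0" --pt "0 0 0.11 0" --pt "0 0 0.12 0"

```text
time: 10.95
ee_pos: [0.4755, -0.3926, 0.028]
tcp_rot: [179.9, -0.1, -160.0]
wrist_force: [0.1, 0.6, 0.2]
opening: 0.0852
grasp_force: 0.0
```

Call:
arm_command --pt "0 0 0 0" --pt "0 0 0 0" --pt "0 0 0 0" --pt "0 0 0 0" --pt "0 0 0 0"

```text
time: 11.45
ee_pos: [0.4768, -0.3936, 0.0311]
tcp_rot: [-179.9, 0.0, -160.0]
wrist_force: [-0.7, 0.8, 0.4]
opening: 0.0846
grasp_force: 0.0
```

```bash
python3 - <<'E'
from h import *
o=bot.get_obs();print(o["ee_pos"],o["tcp_rot"],o["wrist_force"])
plan(.476,-.393,.021,-160)
im,K,T,c=cam("wrist");cv2.imwrite("pics/w5.png",im)
print(w2px([.476,-.393,.04],K,T))
E
```

```text
[ 0.47675903 -0.39359912  0.03109232] [-1.79941472e+02  3.43901164e-02 -1.59991745e+02] [-0.66274746  0.81435331  0.37282643]
shift [0.0005 0.0008 0.0101] turn rad 0.0001 calls 0.04 0.0
[317.32527586 275.27080044]
```

View pics/w5.png

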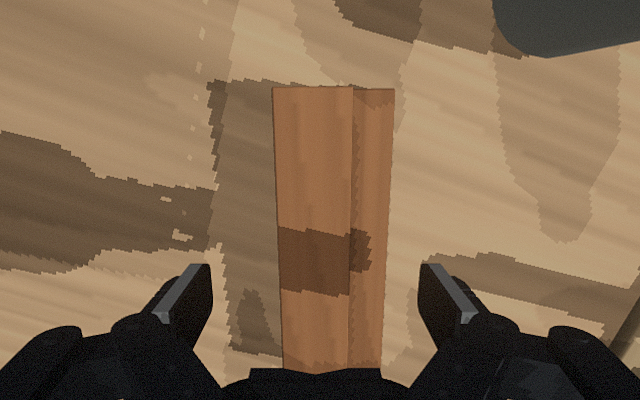

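Wall (columns 275–350) is centred between the open fingers at (211..420). Grasp.

Call:
arm_command --pt "0 0 0.003 0" --pt "0 0.001 0.006 0" --pt "0 0.001 0.01 0" --pt "0 0.001 0.01 0" --pt "0 0.001 0.01 0"

```text
time: 12.0
ee_pos: [0.4759, -0.3923, 0.02]
tcp_rot: [180.0, -0.0, -160.0]
wrist_force: [0.2, -0.1, 0.1]
opening: 0.0851
grasp_force: 0.0
```

Call:
arm_command --pt "0 0 0 0" --pt "0 0 0 0" --pt "0 0 0 0" --pt "0 0 0 0" --pt "0 0 0 0" --hand 0.01 --grip_force 60

```text
time: 12.5
ee_pos: [0.4763, -0.3926, 0.0207]
tcp_rot: [-180.0, 0.0, -160.0]
wrist_force: [0.2, -0.5, 3.7]
opening: 0.0286
grasp_force: 61.0
```

Call:
arm_command --pt "0 0 0 0" --pt "0 0 -0.03 0" --pt "0 0 -0.06 0" --pt "0 0 -0.09 0" --pt "0 0 -0.1 0"

```text
time: 13.0
ee_pos: [0.4769, -0.393, 0.1232]
tcp_rot: [-179.8, 0.1, -160.0]
wrist_force: [0.6, -0.6, -1.5]
opening: 0.0284
grasp_force: 60.5
```

```bash
python3 - <<'E'
from h import *
o=bot.get_obs();print(o["ee_pos"],o["tcp_rot"],o["opening"],o["grasp_force"],o["wrist_force"])
J=(.5392,.0158,4.2)
c,s=np.cos(np.radians(J[2])),np.sin(np.radians(J[2]))
f=lambda a,b:(J[0]+c*a-s*b,J[1]+s*a+c*b)
t=f(0,-.175);print(t)
plan(t[0],t[1],.15,J[2]+180)
E
```

```text
[ 0.47686616 -0.3929864   0.1232211 ] [-1.79823250e+02  1.05115412e-01 -1.59991213e+02] 0.028407956019465788 60.45518159866333 [ 0.59953574 -0.60267143 -1.5192172 ]
(np.float64(0.5520166844973355), np.float64(-0.15873003351428014))
shift [-0.1508  0.1944 -0.0268] turn rad 0.2759 calls 0.99 0.37
```

Call:
arm_command --pt "-0.02 0.02 -0.025 0.05" --pt "-0.045 0.04 -0.05 0.11" --pt "-0.07 0.065 -0.075 0.17" --pt "-0.09 0.09 -0.09 0.23" --pt "-0.11 0.11 -0.1 0.276"

```text
time: 13.5
ee_pos: [0.5423, -0.2499, 0.2205]
tcp_rot: [180.0, 0.0, -175.9]
wrist_force: [0.2, -0.0, -1.3]
opening: 0.029
grasp_force: 60.5
```

Call:
arm_command --pt "0 0 0 0" --pt "0 0 0 0" --pt "0 0 0 0" --pt "0 0 0 0" --pt "0 0 0 0"

```text
time: 14.0
ee_pos: [0.5414, -0.2521, 0.2197]
tcp_rot: [180.0, -0.0, -175.9]
wrist_force: [-0.2, 0.6, -1.7]
opening: 0.0285
grasp_force: 60.5
```

```bash
python3 - <<'E'
from h import *
o=bot.get_obs();print(o["ee_pos"],o["tcp_rot"],o["opening"])
im,K,T=marks("wrist",[("seat",.01),("mouth2",.04),("jig",0),("rail",o["ee_pos"][2]-.021),("knob",.082)])
cv2.imwrite("pics/w6.png",cv2.resize(im[60:360,240:640],None,fx=2,fy=2,interpolation=cv2.INTER_CUBIC)); np.savez("w6.npz",K=K,T=T)
for n in ["scene","side"]: marks(n,[("seat",.01),("mouth2",.04),("jig",0)])
E
```

```text
[ 0.54135339 -0.25209308  0.21969663] [ 1.79980417e+02 -4.51256321e-02 -1.75861133e+02] 0.02847808422807834
wrist seat [418.7 197.6] 0.67 [ 0.5566 -0.1422  0.01  ]
wrist mouth2 [595.1 203.4] 0.95 [0.5429 0.0175 0.04  ]
wrist mouth2 [585.2 248.8] 0.84 [0.5897 0.0215 0.04  ]
wrist mouth2 [605.4 139. ] 0.81 [0.4825 0.0089 0.04  ]
wrist jig [566.3 194.3] 0.88 [0.544  0.0179 0.    ]
wrist rail [343.6 247.9] 0.61 [ 0.54   -0.2376  0.1987]
wrist knob [338.3  76.4] 0.93 [ 0.45   -0.2408  0.082 ]
scene seat [263.7 217.2] 0.97 [ 0.5494 -0.152   0.01  ]
scene mouth2 [296.  255.4] 0.86 [0.545  0.0189 0.04  ]
scene mouth2 [312.8 238.5] 0.7 [4.807e-01 1.000e-04 4.000e-02]
scene mouth2 [282.  266.3] 0.59 [0.5911 0.026  0.04  ]
scene jig [297.  260.1] 0.92 [0.5396 0.0131 0.    ]
side seat [380.4 221.1] 0.73 [ 0.5453 -0.1446  0.01  ]
side mouth2 [352.9 176.9] 0.87 [0.5319 0.0201 0.04  ]
side mouth2 [370.7 169.9] 0.86 [0.5957 0.0272 0.04  ]
side mouth2 [338.9 185.7] 0.57 [0.4776 0.0021 0.04  ]
```

View pics/w6.png

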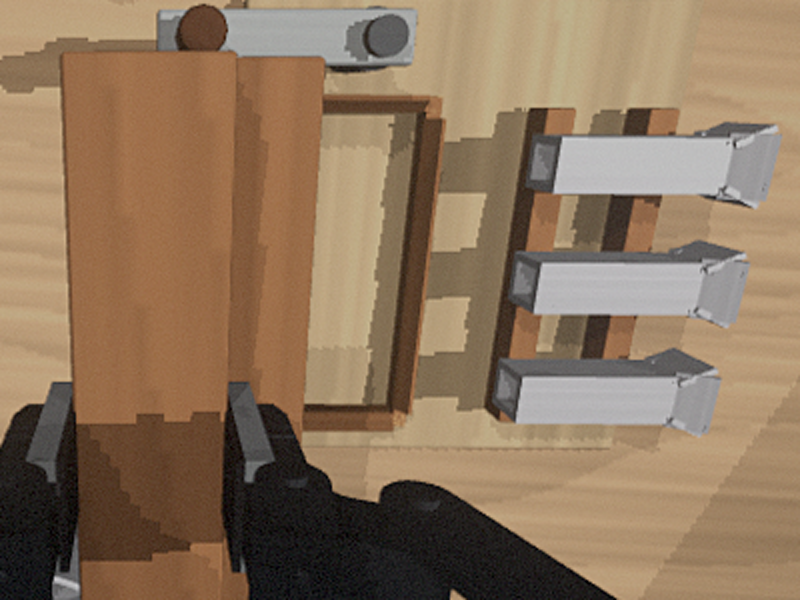

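Held rail (crop columns 62–325) stays left of the pocket; tube top faces and the pocket's right corners (441,97),(408,428 in the crop) are clear. I'll fit the jig pose to them.

```bash
python3 - <<'E'
from h import *
from scipy.optimize import least_squares
d=np.load("w6.npz");K,T=d["K"],d["T"]
g=lambda u:(u[0]/2+240,u[1]/2+60)
pts=[((-56,-90,52),(555,164.5)),((-56,-15,52),(728,166)),((0,-90,52),(537,285)),((0,-15,52),(704,287)),((56,-90,52),(520,392)),((56,-15,52),(684,398)),
((-68,-50,52),(640,134)),((-44,-50,52),(640,194)),((12,-50,52),(620,314)),((68,-50,52),(600,422)),
((-108,-175,66),(386,35))]
def f(p):
    c,s=np.cos(p[2]),np.sin(p[2]); r=[]
    for (a,b,z),u in pts+[((-p[3]*1e3,p[4]*1e3,29),(441,97)),((p[3]*1e3,p[4]*1e3,29),(397,430))]:
        P=[p[0]+(c*a-s*b)/1e3,p[1]+(s*a+c*b)/1e3,z/1e3]; r+=list(w2px(P,K,T)-g(u))
    return r
s=least_squares(f,[.54,.016,.07,.085,-.13],loss='soft_l1'); print(s.x.round(4),np.degrees(s.x[2]),np.round(f(s.x),1))
c,q=np.cos(s.x[2]),np.sin(s.x[2]); print("seat",s.x[0]+q*.16,s.x[1]-c*.16)
# held rail: top at TCP z+.019ish
zt=bot.get_obs()["ee_pos"][2]+.019
a=[px2w(g(u),K,T,zt)[:2] for u in [(62,54),(237,52),(75,420),(227,420)]]; print(np.round(a,4))
b=[px2w(g(u),K,T,zt-.022)[:2] for u in [(325,57),(302,430)]]; print(np.round(b,4))
E
```

```text
[ 0.5396  0.0177  0.0722  0.0845 -0.1364] 4.134062886935136 [ 1.2 -0.1  0.1 -0.9  0.4  1.  -1.9  0.  -0.1  3.3 -4.6  0.2  7.   1.2
  1.6 -1.2 -0.2 -1.1 -1.  -0.5 -0.3  0.5 -1.3 -0.3  2.2 -0.2]
seat 0.5511659595152435 -0.14190420378993215
[[ 0.4671 -0.2722]
 [ 0.4647 -0.2431]
 [ 0.5342 -0.2672]
 [ 0.5321 -0.2378]]
[[ 0.4631 -0.2231]
 [ 0.5441 -0.2169]]
```

Call:
arm_command --pt "-0.005 0.025 0.01 0" --pt "-0.01 0.055 0.03 0" --pt "-0.015 0.08 0.06 0" --pt "-0.0175 0.094 0.1 0" --pt "-0.0175 0.094 0.13 0"

```text
time: 15.2
ee_pos: [0.5521, -0.1543, 0.0883]
tcp_rot: [180.0, -0.0, -175.7]
wrist_force: [-0.3, -0.5, -1.2]
opening: 0.0286
grasp_force: 65.4
```

Call:
arm_command --pt "0 0 0.01 0" --pt "0 0 0.02 0" --pt "0 0 0.028 0" --pt "0 0 0.03 0" --pt "0 0 0.03 0"

```text
time: 15.7
ee_pos: [0.5527, -0.1568, 0.0609]
tcp_rot: [-180.0, 0.0, -175.8]
wrist_force: [0.2, -0.2, -1.1]
opening: 0.0287
grasp_force: 65.4
```

Call:
arm_command --pt "0 0 0 0" --pt "0 0 0 0" --pt "0 0 0 0" --pt "0 0 0 0" --pt "0 0 0 0"

```text
time: 16.2
ee_pos: [0.5524, -0.1564, 0.0604]
tcp_rot: [-180.0, 0.0, -175.8]
wrist_force: [-0.3, 0.5, -1.5]
opening: 0.0286
grasp_force: 65.4
```

```bash
python3 - <<'E'
from h import *
o=bot.get_obs();print(o["ee_pos"],o["tcp_rot"],o["opening"],o["wrist_force"])
im,K,T,c=cam("wrist")
cv2.imwrite("pics/w7.png",cv2.resize(im[20:320,180:580],None,fx=2,fy=2,interpolation=cv2.INTER_CUBIC)); np.savez("w7.npz",K=K,T=T)
plan(.5522,-.1569,.05,4.14+180)
E
```

```text
[ 0.55242711 -0.15635726  0.06036738] [-1.79997268e+02  5.74102239e-03 -1.75804032e+02] 0.02857231082995908 [-0.25269438  0.5048697  -1.48806535]
shift [ 0.0002 -0.0005  0.0103] turn rad 0.001 calls 0.04 0.0
```

View pics/w7.png

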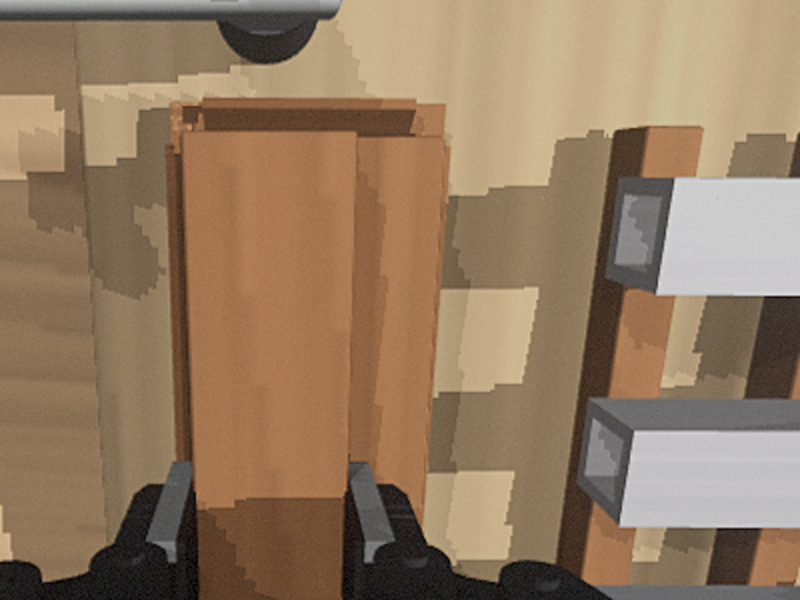

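Rail sits above the pocket: the pocket's outer rim shows at crop columns ~168–172 (left) and 447 (right), top row ~100. Compute the offset.

```bash
python3 - <<'E'
from h import *
d=np.load("w7.npz");K,T=d["K"],d["T"]
g=lambda u:(u[0]/2+180,u[1]/2+20)
a=np.radians(4.2);S=np.array([.5511,-.1415])
A=np.array([[np.cos(a),np.sin(a)],[-np.sin(a),np.cos(a)]])
zr=bot.get_obs()["ee_pos"][2]-.021
for n,u,z in [("pL",(172,102),.029),("pR",(447,104),.029),("pLm",(178,460),.029),("pLu",(168,150),.029),("pRm",(426,510),.029),("wallTL",(182,132),zr+.04),("wallTR",(357,131),zr+.04),("wallL",(197,500),zr+.04),("stepTR",(444,137),zr+.018),("stepR",(428,470),zr+.018)]:
    print(n,((A@(px2w(g(u),K,T,z)[:2]-S))*1e3).round(1))
E
```

```text
pL [-84.6 -37.7]
pR [-84.2  26.5]
pLm [  5.6 -39.6]
pLu [-73.9 -39. ]
pRm [20.5 28.1]
wallTL [-75.6 -29.7]
wallTR [-75.8  -0.3]
wallL [ -7.7 -29.1]
stepTR [-75.7  19.6]
stepR [-4.2 20.9]
```

Call:
arm_command --pt "0 -0.001 0.006 0" --pt "0 -0.001 0.012 0" --pt "0 -0.001 0.018 0" --pt "0 -0.001 0.022 0" --pt "0 -0.001 0.022 0"

```text
time: 16.75
ee_pos: [0.552, -0.1573, 0.0373]
tcp_rot: [180.0, -0.1, -175.8]
wrist_force: [0.0, -1.3, -1.7]
opening: 0.0289
grasp_force: 65.4
```

Call:
arm_command --pt "0 0 0.002 0" --pt "0 0 0.004 0" --pt "0 0 0.006 0" --pt "0 0 0.006 0" --pt "0 0 0.006 0"

```text
time: 17.25
ee_pos: [0.5525, -0.1574, 0.0323]
tcp_rot: [-180.0, -0.0, -175.8]
wrist_force: [-0.1, 0.3, -1.7]
opening: 0.0287
grasp_force: 65.4
```

Call:
arm_command --pt "0 0 0.001 0" --pt "0 0 0.002 0" --pt "0 0 0.002 0" --pt "0 0 0.002 0" --pt "0 0 0.002 0"

```text
time: 17.75
ee_pos: [0.5526, -0.1574, 0.0307]
tcp_rot: [-180.0, 0.0, -175.8]
wrist_force: [-1.7, 0.1, 5.1]
opening: 0.0288
grasp_force: 66.1
```

Call:
arm_command --pt "0 0 0 0" --pt "0 0 0 0" --pt "0 0 0 0" --pt "0 0 0 0" --pt "0 0 0 0" --hand 0.055

```text
time: 18.25
ee_pos: [0.5525, -0.1574, 0.0302]
tcp_rot: [180.0, -0.0, -175.8]
wrist_force: [0.2, 0.2, -0.4]
opening: 0.0553
grasp_force: 0.0
```

Call:
arm_command --pt "0 0 -0.02 0" --pt "0 0 -0.06 0" --pt "0 0 -0.1 0" --pt "0 0 -0.13 0" --pt "0 0 -0.13 0"

```text
time: 18.75
ee_pos: [0.5542, -0.1578, 0.1653]
tcp_rot: [-179.9, 0.4, -175.8]
wrist_force: [-0.4, -0.1, 0.1]
opening: 0.055
grasp_force: 0.0
```

```bash
python3 - <<'E'
from h import *
o=bot.get_obs();print(o["ee_pos"],o["tcp_rot"],o["opening"],o["wrist_force"])
im,K,T=marks("wrist",[("rail",.01),("ledge",.028),("knob",.082)])
cv2.imwrite("pics/w8.png",im)
k=np.array([.450,-.2410])
plan(k[0],k[1],.14,-175.8)
E
```

```text
[ 0.55422888 -0.15782077  0.16527935] [-179.85905997    0.3865405  -175.80251853] 0.05497812372131491 [-0.43466115 -0.11702784  0.13475425]
wrist rail [332.3 184.7] 0.62 [ 0.5515 -0.143   0.01  ]
wrist ledge [360.6 189.5] 0.64 [ 0.5497 -0.1207  0.028 ]
wrist knob [187.9  31.6] 0.62 [ 0.4497 -0.2403  0.082 ]
shift [ 0.1079 -0.0761  0.0189] turn rad -0.0001 calls 0.53 0.0
```

View pics/w8.png

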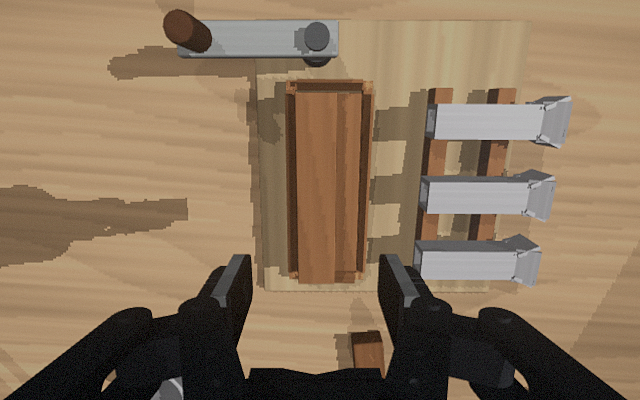

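Rail is down inside the pocket rim (288–373, 80–283), step towards the tubes. Now back to the knob at (188,31).

Call:
arm_command --pt "0.025 -0.018 0 0" --pt "0.05 -0.036 0 0" --pt "0.08 -0.055 0 0" --pt "0.107 -0.075 0 0" --pt "0.107 -0.075 0 0" --hand 0.06

```text
time: 19.45
ee_pos: [0.4485, -0.2415, 0.1592]
tcp_rot: [180.0, -0.1, -176.0]
wrist_force: [0.4, -0.5, 0.7]
opening: 0.0602
grasp_force: 0.0
```

Call:
arm_command --pt "0 0 0 0" --pt "0 0 0.03 0" --pt "0 0 0.06 0" --pt "0 0 0.085 0" --pt "0 0 0.092 0"

```text
time: 19.95
ee_pos: [0.4503, -0.2384, 0.0648]
tcp_rot: [179.8, -0.2, -175.7]
wrist_force: [-0.9, -0.6, -0.1]
opening: 0.0599
grasp_force: 0.0
```

Call:
arm_command --pt "0 0 0 0" --pt "0 0 0 0" --pt "0 0 0 0" --pt "0 0 0 0" --pt "0 0 0 0" --hand 0.005 --grip_force 25

```text
time: 20.45
ee_pos: [0.4521, -0.2398, 0.0697]
tcp_rot: [-180.0, 0.1, -175.8]
wrist_force: [-0.4, 5.0, 6.6]
opening: 0.0171
grasp_force: 25.9
```

```bash
python3 - <<'E'
from h import *
o=bot.get_obs();print(o["ee_pos"],o["opening"],o["grasp_force"],o["wrist_force"])
w=np.radians(o["tcp_rot"][2]);xt=np.array([np.cos(w),np.sin(w)]);yt=np.array([np.sin(w),-np.cos(w)])
n=15;a0,a1=-86,5
th=np.radians(np.linspace(a0,a1,n+1)); d=.075*np.c_[np.cos(th)-np.cos(th[0]),np.sin(th)-np.sin(th[0])]
for k in range(0,n,5): print(np.c_[(d[k+1:k+6]-d[k])@xt,(d[k+1:k+6]-d[k])@yt].round(4).tolist())
E
```

```text
[ 0.4520879  -0.23981626  0.06973972] 0.017059367270725774 25.87701827287674 [-0.35850189  5.03107822  6.6272937 ]
[[-0.0079, 0.0004], [-0.0158, 0.0016], [-0.0234, 0.0037], [-0.0308, 0.0065], [-0.0379, 0.0101]]
[[-0.0066, 0.0043], [-0.0128, 0.0094], [-0.0184, 0.015], [-0.0233, 0.0212], [-0.0276, 0.0279]]
[[-0.0035, 0.0071], [-0.0063, 0.0145], [-0.0083, 0.0222], [-0.0094, 0.0301], [-0.0097, 0.038]]
```

Call:
arm_command --pt "-0.0079 0.0004 0 0" --pt "-0.0158 0.0016 0 0" --pt "-0.0234 0.0037 0 0" --pt "-0.0308 0.0065 0 0" --pt "-0.0379 0.0101 0 0"

```text
time: 20.95
ee_pos: [0.4892, -0.2288, 0.0698]
tcp_rot: [-179.8, 0.1, -175.8]
wrist_force: [0.4, -9.3, 3.7]
opening: 0.0171
grasp_force: 25.9
```

Call:
arm_command --pt "-0.0066 0.0043 0 0" --pt "-0.0128 0.0094 0 0" --pt "-0.0184 0.015 0 0" --pt "-0.0233 0.0212 0 0" --pt "-0.0276 0.0279 0 0"

```text
time: 21.45
ee_pos: [0.5194, -0.2016, 0.0705]
tcp_rot: [-179.4, 0.6, -175.9]
wrist_force: [28.0, -23.2, -11.9]
opening: 0.0166
grasp_force: 24.8
```

Call:
arm_command --pt "-0.0035 0.0071 0 0" --pt "-0.0063 0.0145 0 0" --pt "-0.0083 0.0222 0 0" --pt "-0.0094 0.0301 0 0" --pt "-0.0097 0.038 0 0"

```text
time: 21.95
ee_pos: [0.5329, -0.1605, 0.0713]
tcp_rot: [-179.7, 1.4, -175.7]
wrist_force: [60.6, -4.9, -23.7]
opening: 0.0135
grasp_force: 36.6
```

Call:
arm_command --pt "0 0 0 0" --pt "0 0 0 0" --pt "0 0 0 0" --pt "0 0 0 0" --pt "0 0 0 0"

```text
time: 22.45
ee_pos: [0.533, -0.1591, 0.0713]
tcp_rot: [-179.8, 1.5, -175.6]
wrist_force: [60.4, 0.3, -23.0]
opening: 0.0133
grasp_force: 36.7
```

Call:
arm_command --pt "0 0 0 0" --pt "0 0 0 0" --pt "0 0 0 0" --pt "0 0 0 0" --pt "0 0 0 0" --hand 0.06

```text
time: 22.95
ee_pos: [0.5204, -0.1588, 0.0683]
tcp_rot: [-180.0, -0.0, -175.8]
wrist_force: [0.7, -0.2, -0.2]
opening: 0.0599
grasp_force: 0.0
```

Call:
arm_command --pt "0 0 -0.02 0" --pt "0 0 -0.06 0" --pt "0 0 -0.1 0" --pt "0 0 -0.1 0" --pt "0 0 -0.1 0"

```text
time: 23.45
ee_pos: [0.5211, -0.1589, 0.1691]
tcp_rot: [-180.0, 0.1, -175.8]
wrist_force: [-0.1, 0.7, -0.9]
opening: 0.06
grasp_force: 0.0
```

```bash
python3 - <<'E'
from h import *
o=bot.get_obs();print(o["ee_pos"],o["tcp_rot"],o["opening"],o["wrist_force"])
im,K,T=marks("wrist",[("rail",.01),("ledge",.028),("knob",.082)])
cv2.imwrite("pics/w9.png",im)
E
```

```text
[ 0.52106166 -0.15893914  0.16906288] [-1.79955940e+02  9.62523935e-02 -1.75816313e+02] 0.05998270152870533 [-0.06063044  0.71997655 -0.86043338]
wrist rail [328.9 218.4] 0.92 [ 0.5498 -0.144   0.01  ]
wrist ledge [355.  226.6] 0.55 [ 0.5497 -0.1222  0.028 ]
wrist ledge [309.1 210.1] 0.41 [ 0.5378 -0.1626  0.028 ]
wrist knob [310.4 208.6] 0.73 [ 0.5202 -0.1621  0.082 ]
```

View pics/w9.png

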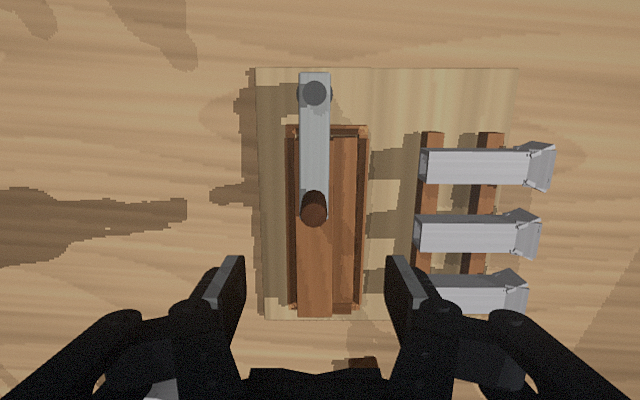

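Lever shut (post 314,93; knob 314,208, straight along the rail) and the rail is still in its pocket. Next the sticks.

Call:
arm_command --pt "0 0.03 -0.035 0" --pt "-0.003 0.07 -0.065 0" --pt "-0.006 0.11 -0.095 0" --pt "-0.008 0.15 -0.125 0" --pt "-0.01 0.19 -0.15 0"

```text
time: 24.15
ee_pos: [0.5163, 0.033, 0.319]
tcp_rot: [-180.0, -0.0, -175.8]
wrist_force: [1.2, -0.4, 0.9]
opening: 0.0603
grasp_force: 0.0
```

Call:
arm_command --pt "0 0.048 0 0.12" --pt "0 0.096 0 0.26" --pt "0 0.144 0 0.4" --pt "0 0.19 0 0.54" --pt "0 0.235 0 0.68"

```text
time: 24.65
ee_pos: [0.4993, 0.265, 0.3174]
tcp_rot: [-179.9, -0.0, 145.6]
wrist_force: [1.6, -0.5, -0.2]
opening: 0.06
grasp_force: 0.0
```

Call:
arm_command --pt "0 0 0 0.14" --pt "0 0 0 0.28" --pt "0 0 0 0.42" --pt "0 0 0 0.56" --pt "0 0 0 0.7"

```text
time: 25.15
ee_pos: [0.4997, 0.2632, 0.3171]
tcp_rot: [-179.9, 0.0, 105.5]
wrist_force: [-0.7, -0.0, -0.7]
opening: 0.0601
grasp_force: 0.0
```

Call:
arm_command --pt "0 0 0 0.1" --pt "0 0 0 0.19" --pt "0 0 0 0.19" --pt "0 0 0 0.19" --pt "0 0 0 0.19"

```text
time: 25.65
ee_pos: [0.4999, 0.2632, 0.3179]
tcp_rot: [-180.0, 0.0, 95.0]
wrist_force: [-0.3, -0.2, 0.4]
opening: 0.0596
grasp_force: 0.0
```

```bash
python3 - <<'E'
from h import *
o=bot.get_obs();print(o["ee_pos"],o["tcp_rot"],o["q"].round(1))
im,K,T=marks("wrist",[("stick1",.007),("mouth2",.04)],k=6)
cv2.imwrite("pics/w10.png",im);np.savez("w10.npz",K=K,T=T)
for n in ["scene","side"]: marks(n,[("stick1",.007)],k=6)
E
```

```text
[0.49986064 0.2631867  0.31792321] [-1.79965543e+02  1.36634894e-02  9.50138686e+01] [ 27.8  10.3  25.8 105.6   0.  112.8]
wrist stick1 [246.1 147.2] 0.93 [0.4113 0.2737 0.007 ]
wrist stick1 [399.2 146.2] 0.79 [0.6074 0.2922 0.007 ]
wrist mouth2 [366.3 335.5] 0.79 [0.5938 0.0306 0.04  ]
wrist mouth2 [285.2 338.8] 0.74 [0.481  0.0153 0.04  ]
wrist mouth2 [325.2 341.3] 0.74 [0.5374 0.0161 0.04  ]
scene stick1 [338.4 368.7] 0.74 [0.607  0.2954 0.007 ]
scene stick1 [399.1 316. ] 0.73 [0.4147 0.2798 0.007 ]
side stick1 [284.9 144.7] 0.68 [0.3949 0.2755 0.007 ]
side stick1 [339.5 127.6] 0.62 [0.6046 0.2901 0.007 ]
```

View pics/w10.png

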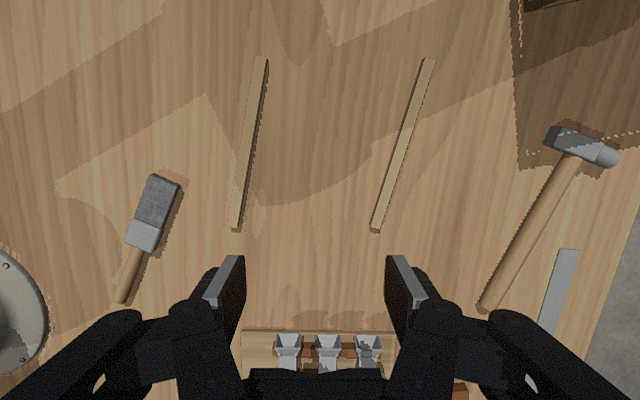

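Two sticks: A from (261,57) to (235,229), B from (429,60) to (376,230); no third. The mouths are at (289,340),(329,340),(368,340).

```bash
cat >> h.py <<'E'
def stick(im,K,T,P0,P1,w=.014):
    """refine stick line: yellow-bright pixels near the guess; returns ends at z=.014"""
    a,b=w2px([*P0,.014],K,T),w2px([*P1,.014],K,T)
    m=np.zeros(im.shape[:2],np.uint8); cv2.line(m,tuple(np.int32(a)),tuple(np.int32(b)),255,22)
    lab=cv2.cvtColor(im,cv2.COLOR_BGR2LAB)
    return m,lab
E
python3 - <<'E'
from h import *
d=np.load("w10.npz");K,T=d["K"],d["T"]
for n,a,b in [("A",(261,57),(235,229)),("B",(429,60),(376,230))]:
    p,q=px2w(a,K,T,.014)[:2],px2w(b,K,T,.014)[:2]; v=p-q
    ang=np.degrees(np.arctan2(v[1],v[0])); c=(p+q)/2; u=v/np.hypot(*v)
    g=c+.065*u
    print(n,p.round(4),q.round(4),"len",np.hypot(*v).round(4),"dir",ang.round(1),"ctr",c.round(4),"grip",g.round(4)); plan(g[0],g[1],.10,ang)
E
```

```text
A [0.4266 0.3822] [0.4013 0.1633] len 0.2204 dir 83.4 ctr [0.4139 0.2727] grip [0.4214 0.3373]
shift [ 0.0805 -0.0719  0.2184] turn rad 0.201 calls 0.97 0.27
B [0.6252 0.3963] [0.5917 0.1785] len 0.2204 dir 81.3 ctr [0.6084 0.2874] grip [0.6183 0.3517]
shift [0.078  0.1256 0.2184] turn rad 0.2385 calls 1.05 0.32
```

Call:
arm_command --pt "0.019 -0.014 0.035 0.04" --pt "0.038 -0.028 0.07 0.08" --pt "0.057 -0.042 0.11 0.12" --pt "0.076 -0.056 0.15 0.16" --pt "0.0955 -0.0685 0.19 0.201"

```text
time: 26.5
ee_pos: [0.4227, 0.353, 0.127]
tcp_rot: [180.0, -0.0, 83.3]
wrist_force: [0.6, 0.4, 0.1]
opening: 0.06
grasp_force: 0.0
```

Call:
arm_command --pt "0 0 0.03 0" --pt "0 0 0.06 0" --pt "0 0 0.06 0" --pt "0 0 0.06 0" --pt "0 0 0.06 0"

```text
time: 27.0
ee_pos: [0.4244, 0.3531, 0.0704]
tcp_rot: [179.9, -0.1, 83.4]
wrist_force: [0.6, -0.3, 0.1]
opening: 0.0601
grasp_force: 0.0
```

```bash
python3 - <<'E'
from h import *
o=bot.get_obs();print(o["ee_pos"],o["tcp_rot"],o["q"].round(1))
im,K,T=marks("wrist",[("stick1",.007)])
cv2.imwrite("pics/w11.png",im);np.savez("w11.npz",K=K,T=T)
plan(.4231,.3522,.003,83.4)
for P in [(.4266,.3822),(.4231,.3522),(.4139,.2727),(.4013,.1633)]: print(w2px([*P,.014],K,T))
E
```

```text
[0.42440387 0.3530525  0.0704222 ] [ 1.79894904e+02 -1.08895014e-01  8.33670441e+01] [ 39.8   5.   -7.7  77.2  -0.  136.4]
wrist stick1 [307.8 336.2] 0.91 [0.4112 0.2722 0.007 ]
wrist stick1 [599.3 280.3] 0.82 [0.606  0.2921 0.007 ]
shift [-0.001  -0.0012  0.0673] turn rad -0.0005 calls 0.27 0.0
[310.97369363 179.49239878]
[311.09656185 228.60848124]
[311.49149658 341.83486386]
[312.00633846 466.71573604]
```

View pics/w11.png

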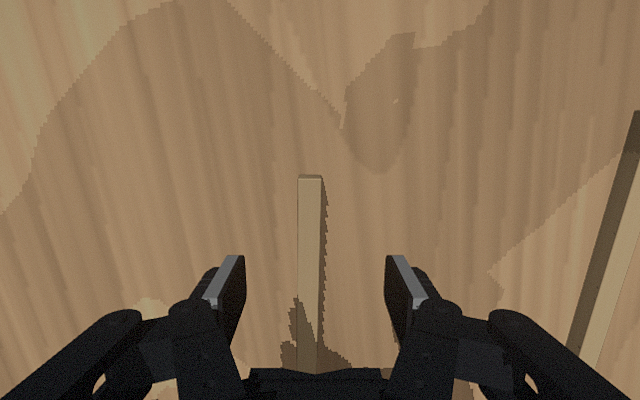

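Stick A is centred at column 311, rear end at row 177, as predicted. Grasp and lift.

Call:
arm_command --pt "0 -0.001 0.02 0" --pt "0 -0.001 0.04 0" --pt "0 -0.001 0.055 0" --pt "0 -0.001 0.062 0" --pt "0 -0.001 0.0665 0"

```text
time: 27.6
ee_pos: [0.4226, 0.3527, 0.0017]
tcp_rot: [-180.0, -0.0, 83.4]
wrist_force: [0.2, -0.8, -0.1]
opening: 0.06
grasp_force: 0.0
```

Call:
arm_command --pt "0 0 0 0" --pt "0 0 0 0" --pt "0 0 0 0" --pt "0 0 0 0" --pt "0 0 0 0" --hand 0.003 --grip_force 50

```text
time: 28.1
ee_pos: [0.423, 0.3531, 0.0028]
tcp_rot: [179.9, -0.1, 83.4]
wrist_force: [0.4, 0.0, 5.9]
opening: 0.0124
grasp_force: 49.6
```

Call:
arm_command --pt "0 0 -0.015 0" --pt "0 0 -0.03 0" --pt "0 0 -0.05 0" --pt "0 0 -0.07 0" --pt "0 0 -0.08 0"

```text
time: 28.6
ee_pos: [0.4232, 0.3533, 0.0849]
tcp_rot: [179.9, -0.1, 83.4]
wrist_force: [-0.6, 0.4, -0.5]
opening: 0.0124
grasp_force: 48.8
```

```bash
python3 - <<'E'
from h import *
o=bot.get_obs();print(o["ee_pos"],o["tcp_rot"],o["q"].round(1),o["opening"],o["grasp_force"])
plan(.4676,.2325,.07,94.2)
E
```

```text
[0.42324345 0.35325849 0.08493992] [ 1.79869555e+02 -1.35292273e-01  8.33831493e+01] [ 39.9   4.6  -6.5  78.7  -0.  136.5] 0.012418323256012699 48.80315959453583
shift [-0.1148  0.058   0.0149] turn rad -0.1888 calls 0.52 0.25
```

Call:
arm_command --pt "-0.023 0.012 0 -0.04" --pt "-0.046 0.023 0 -0.08" --pt "-0.069 0.035 0 -0.12" --pt "-0.092 0.047 0.008 -0.16" --pt "-0.115 0.058 0.015 -0.189"

```text
time: 29.1
ee_pos: [0.4673, 0.2308, 0.0672]
tcp_rot: [180.0, -0.0, 94.3]
wrist_force: [-0.3, 0.5, -0.7]
opening: 0.0124
grasp_force: 48.9
```

Call:
arm_command --pt "0 0 0.012 0" --pt "0 0 0.024 0" --pt "0 0 0.033 0" --pt "0 0 0.033 0" --pt "0 0 0.033 0"

```text
time: 29.6
ee_pos: [0.4665, 0.2323, 0.0337]
tcp_rot: [-180.0, 0.0, 94.3]
wrist_force: [-0.2, -0.0, 0.6]
opening: 0.0123
grasp_force: 48.8
```

```bash
python3 - <<'E'
from h import *
o=bot.get_obs();print(o["ee_pos"],o["tcp_rot"],o["opening"],o["grasp_force"],o["wrist_force"])
plan(.4676,.2325,.0358,94.2)
out=[]
for n in ["scene","side"]:
    im,K,T=marks(n,[("stick1",.04),("mouth1",.04)],k=3)
    u=np.array([-.0732,.9973]);m=np.array([.4837,.0131])
    a=w2px([*(m+.03*u),.04],K,T);print("pred tip",a,"mouth",w2px([*m,.04],K,T))
    x,y=int(a[0]),int(a[1]); out.append(cv2.resize(im[max(0,y-50):y+50,x-66:x+66],(396,300),interpolation=cv2.INTER_CUBIC))
cv2.imwrite("pics/c1.png",np.hstack(out))
E
```

```text
[0.46653666 0.23228801 0.03372215] [-1.79975682e+02  8.21972121e-03  9.42620812e+01] 0.012277482891825757 48.838014006614685 [-0.18576182 -0.00289866  0.55639895]
shift [ 0.0001  0.0011 -0.0021] turn rad 0.0011 calls 0.01 0.0
scene stick1 [348.6 286.2] 0.96 [0.4822 0.1615 0.04  ]
scene stick1 [338.6 368.7] 0.56 [0.6128 0.3005 0.04  ]
scene mouth1 [297.2 255.3] 0.86 [0.5423 0.0203 0.04  ]
scene mouth1 [312.8 239.6] 0.8 [0.4825 0.0029 0.04  ]
scene mouth1 [278.4 265.3] 0.57 [0.5973 0.0185 0.04  ]
pred tip [321.58168903 250.47251481] mouth [314.54317273 242.56655761]
side stick1 [315.6 154.1] 0.84 [0.4629 0.1582 0.04  ]
side stick1 [338.1 127.3] 0.62 [0.5836 0.256  0.04  ]
side mouth1 [370.3 169.5] 0.76 [0.5953 0.0292 0.04  ]
side mouth1 [337.1 183.5] 0.62 [0.4762 0.0125 0.04  ]
side mouth1 [352.4 177.5] 0.58 [0.5294 0.0183 0.04  ]
pred tip [334.78536108 176.29342446] mouth [339.30674517 182.68359048]
```

View pics/c1.png

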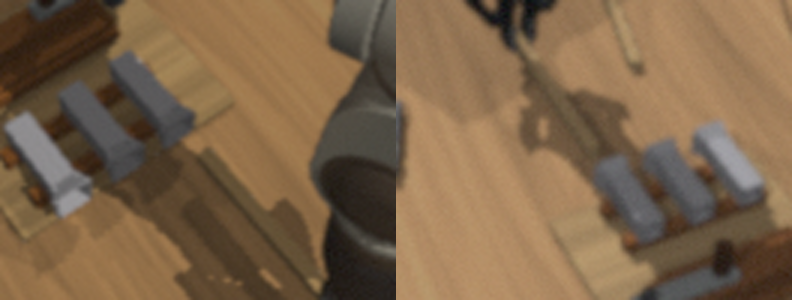

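Tip at (202,152) in the scene crop lies on the line into the near tube's mouth. Feeding slowly.

Call:
arm_command --pt "0 0.001 -0.002 0" --pt "-0.01 0.001 -0.002 0" --pt "-0.02 0.001 -0.002 0" --pt "-0.03 0.001 -0.002 0" --pt "-0.04 0.001 -0.002 0"

```text
time: 30.4
ee_pos: [0.4708, 0.1907, 0.0358]
tcp_rot: [-180.0, 0.0, 94.2]
wrist_force: [0.2, 0.1, 0.3]
opening: 0.0125
grasp_force: 48.8
```

Call:
arm_command --pt "-0.008 0 0 0" --pt "-0.016 0 0 0" --pt "-0.024 0 0 0" --pt "-0.032 0 0 0" --pt "-0.04 0 0 0"

```text
time: 30.9
ee_pos: [0.4738, 0.1513, 0.0358]
tcp_rot: [-180.0, 0.0, 94.2]
wrist_force: [0.0, 0.3, -0.4]
opening: 0.0127
grasp_force: 48.8
```

Call:
arm_command --pt "-0.01 0 0 0" --pt "-0.02 0 0 0" --pt "-0.03 0 0 0" --pt "-0.04 0 0 0" --pt "-0.05 0 0 0"

```text
time: 31.4
ee_pos: [0.4774, 0.1012, 0.0358]
tcp_rot: [-180.0, 0.0, 94.2]
wrist_force: [0.4, 0.0, -0.4]
opening: 0.0126
grasp_force: 48.8
```

Call:
arm_command --pt "-0.01 0 0 0" --pt "-0.02 0 0 0" --pt "-0.03 0 0 0" --pt "-0.04 0 0 0" --pt "-0.048 0 0 0"

```text
time: 31.9
ee_pos: [0.481, 0.0534, 0.0358]
tcp_rot: [180.0, 0.0, 94.2]
wrist_force: [0.2, -0.3, 0.2]
opening: 0.0126
grasp_force: 48.8
```

Call:
arm_command --pt "-0.003 0 0 0" --pt "-0.006 0 0 0" --pt "-0.009 0 0 0" --pt "-0.012 0 0 0" --pt "-0.012 0 0 0"

```text
time: 32.4
ee_pos: [0.4818, 0.0422, 0.0358]
tcp_rot: [180.0, 0.0, 94.2]
wrist_force: [-0.3, 0.8, -0.4]
opening: 0.0121
grasp_force: 48.8
```

```bash
python3 - <<'E'
from h import *
o=bot.get_obs();print(o["ee_pos"],o["tcp_rot"],o["opening"],o["grasp_force"],o["wrist_force"])
for n in ["scene","side"]: marks(n,[("stick1",.04)],k=3)
E
```

```text
[0.48184342 0.04217354 0.03583403] [1.79998571e+02 2.34349249e-03 9.42128314e+01] 0.01213787127197406 48.801299929618835 [-0.2813143   0.78286865 -0.35037974]
scene stick1 [339.6 367.9] 0.92 [0.6101 0.3004 0.04  ]
scene stick1 [295.3 156.8] 0.74 [ 0.361 -0.282  0.04 ]
scene stick1 [301.9 231.6] 0.73 [ 0.4934 -0.0342  0.04  ]
side stick1 [342.1 195.8] 0.7 [ 0.4704 -0.0387  0.04  ]
```

Call:
arm_command --pt "-0.001 0 0 0" --pt "-0.002 0 0 0" --pt "-0.003 0 0 0" --pt "-0.003 0 0 0" --pt "-0.003 0 0 0"

```text
time: 33.1
ee_pos: [0.482, 0.0403, 0.0359]
tcp_rot: [180.0, -0.1, 94.3]
wrist_force: [-0.2, 7.1, 0.6]
opening: 0.0124
grasp_force: 48.8
```

Call:
arm_command --pt "-0.001 0 0 0" --pt "-0.002 0 0 0" --pt "-0.003 0 0 0" --pt "-0.003 0 0 0" --pt "-0.003 0 0 0"

```text
time: 33.6
ee_pos: [0.4818, 0.0396, 0.0358]
tcp_rot: [-180.0, -0.4, 94.3]
wrist_force: [-2.9, 22.4, -0.2]
opening: 0.0127
grasp_force: 49.1
```

Firm contact with the rail's wall (22 N). Release and rise.

Call:
arm_command --pt "0 0 0 0" --pt "0 0 0 0" --pt "0 0 0 0" --pt "0 0 0 0" --pt "0 0 0 0" --hand 0.032

```text
time: 34.1
ee_pos: [0.4823, 0.0361, 0.0359]
tcp_rot: [180.0, 0.0, 94.2]
wrist_force: [-0.3, 0.3, -0.1]
opening: 0.0326
grasp_force: 0.0
```

Call:
arm_command --pt "0 0 -0.02 0" --pt "0 0 -0.05 0" --pt "0 0 -0.09 0" --pt "0 0 -0.13 0" --pt "0 0 -0.16 0"

```text
time: 34.6
ee_pos: [0.4825, 0.0362, 0.1984]
tcp_rot: [179.9, 0.0, 94.2]
wrist_force: [1.4, 0.2, -1.3]
opening: 0.0318
grasp_force: 0.0
```

```bash
python3 - <<'E'
from h import *
o=bot.get_obs();print(o["ee_pos"],o["tcp_rot"],o["opening"],o["q"].round(1))
for n in ["scene","side","wrist"]: marks(n,[("stick1",.007)],k=4)
g=np.array([.6084,.2874])+.072*np.array([.152,.9884]);print(g)
plan(g[0],g[1],.1,81.3)
E
```

```text
[0.48249113 0.03618002 0.19844447] [1.79882524e+02 8.13680078e-03 9.41973587e+01] 0.03181424843109989 [ 4.3 -4.7 -3.3 91.3 -0.  90.1]
scene stick1 [338.4 369. ] 0.87 [0.6074 0.2959 0.007 ]
scene stick1 [306.2 231.4] 0.67 [ 0.4721 -0.0461  0.007 ]
side stick1 [341.9 193. ] 0.72 [ 0.4872 -0.0014  0.007 ]
side stick1 [339.7 128.3] 0.63 [0.6038 0.2862 0.007 ]
side stick1 [380.8 216. ] 0.52 [ 0.5564 -0.1261  0.007 ]
[0.619344  0.3585648]
shift [0.3114 0.1607 0.0946] turn rad 0.2252 calls 1.45 0.3
```

Call:
arm_command --pt "0.031 0.016 0 0" --pt "0.062 0.032 0 0" --pt "0.093 0.048 0 0" --pt "0.124 0.064 0 0" --pt "0.155 0.08 0 0" --hand 0.06

```text
time: 35.4
ee_pos: [0.5506, 0.1979, 0.1942]
tcp_rot: [-179.9, 0.0, 94.2]
wrist_force: [1.0, -0.3, 0.4]
opening: 0.0597
grasp_force: 0.0
```

Call:
arm_command --pt "0.031 0.016 0.01 0.045" --pt "0.062 0.032 0.02 0.09" --pt "0.093 0.048 0.04 0.135" --pt "0.124 0.064 0.06 0.18" --pt "0.155 0.08 0.08 0.225"

```text
time: 35.9
ee_pos: [0.6189, 0.3582, 0.1132]
tcp_rot: [-179.9, 0.1, 81.2]
wrist_force: [-0.4, -0.8, 0.3]
opening: 0.0603
grasp_force: 0.0
```

Call:
arm_command --pt "0 0 0.02 0" --pt "0 0 0.04 0" --pt "0 0 0.05 0" --pt "0 0 0.05 0" --pt "0 0 0.05 0"

```text
time: 36.4
ee_pos: [0.6191, 0.357, 0.0663]
tcp_rot: [180.0, -0.0, 81.3]
wrist_force: [-0.5, 0.4, 0.8]
opening: 0.0597
grasp_force: 0.0
```

```bash
python3 - <<'E'
from h import *
o=bot.get_obs();print(o["ee_pos"],o["tcp_rot"],o["q"].round(1))
im,K,T=marks("wrist",[("stick1",.007)])
np.savez("w12.npz",K=K,T=T,im=im);cv2.imwrite("pics/w12.png",im)
plan(.6193,.3586,.003,81.3)
u=np.array([.152,.9884])
for s in (.11,.072,0): print(w2px([*(np.array([.6084,.2874])+s*u),.014],K,T))
# stick columns per row: brightness profile
g=cv2.cvtColor(im,cv2.COLOR_BGR2LAB)
for r in range(150,300,15):
    gx=cv2.GaussianBlur(im[r-2:r+3].mean((0,2))[None].astype(np.float32),(5,1),0)[0]; d=np.gradient(gx)
    w=d[255:385]; print(r,255+np.argmax(w),255+np.argmin(w),w.max().round(1),w.min().round(1))
E
```

```text
[0.61909255 0.35698239 0.06626987] [ 1.79994325e+02 -2.93998398e-03  8.13041263e+01] [ 30.   27.8  19.8  82.   -0.  128.7]
wrist stick1 [311.2 321.9] 0.57 [0.6074 0.2901 0.007 ]
shift [ 0.0012 -0.0005  0.0643] turn rad 0.0001 calls 0.26 0.0
[313.22423454 162.67932309]
[313.24018276 226.72016838]
[313.26633747 331.74570223]
150 349 341 2.3 -1.4
165 329 326 14.8 -18.3
180 332 326 14.7 -17.1
195 333 325 17.2 -19.2
210 332 325 13.4 -16.4
225 331 324 16.1 -17.7
240 331 324 17.2 -18.7
255 329 324 12.8 -17.4
270 329 384 15.4 -32.9
285 330 383 13.9 -32.1
```

Edges lie at columns ~300–325, vertical: stick B is centred as predicted. Grasp.

Call:
arm_command --pt "0 0 0.02 0" --pt "0 0 0.04 0" --pt "0 0 0.055 0" --pt "0 0 0.06 0" --pt "0 0 0.0635 0"

```text
time: 37.0
ee_pos: [0.6192, 0.3572, 0.0025]
tcp_rot: [180.0, -0.0, 81.3]
wrist_force: [0.5, -0.4, 0.6]
opening: 0.0602
grasp_force: 0.0
```

Call:
arm_command --pt "0 0 0 0" --pt "0 0 0 0" --pt "0 0 0 0" --pt "0 0 0 0" --pt "0 0 0 0" --hand 0.003 --grip_force 50

```text
time: 37.5
ee_pos: [0.6195, 0.3575, 0.0034]
tcp_rot: [179.9, -0.1, 81.3]
wrist_force: [-0.7, -0.5, 5.0]
opening: 0.0124
grasp_force: 50.0
```

Call:
arm_command --pt "0 0 -0.015 0" --pt "0 0 -0.03 0" --pt "0 0 -0.05 0" --pt "0 0 -0.06 0" --pt "0 0 -0.065 0"

```text
time: 38.0
ee_pos: [0.6197, 0.3576, 0.0695]
tcp_rot: [179.9, -0.1, 81.3]
wrist_force: [0.1, 0.3, -0.5]
opening: 0.0127
grasp_force: 49.3
```

```bash
python3 - <<'E'
from h import *
o=bot.get_obs();print(o["ee_pos"],o["tcp_rot"],o["q"].round(1),o["opening"],o["grasp_force"])
m=np.array([.5955,.0213]);t=m+.212*np.array([-.0732,.9973]);print(t)
plan(*t,.07,94.2)
E
```

```text
[0.61971842 0.3576103  0.0694983 ] [ 1.79886156e+02 -9.03345959e-02  8.13194228e+01] [ 30.   27.7  20.1  82.2  -0.  128.7] 0.01270574808908358 49.3309485912323
[0.5799816 0.2327276]
shift [-0.1294 -0.0204 -0.0005] turn rad -0.2248 calls 0.52 0.3
```

Call:
arm_command --pt "-0.026 -0.004 0 -0.045" --pt "-0.052 -0.008 0 -0.09" --pt "-0.078 -0.012 0 -0.135" --pt "-0.104 -0.016 0 -0.18" --pt "-0.1295 -0.0205 0 -0.225"

```text
time: 38.5
ee_pos: [0.5786, 0.2312, 0.0669]
tcp_rot: [-180.0, 0.0, 94.3]
wrist_force: [0.4, 0.7, -0.2]
opening: 0.012
grasp_force: 49.4
```

Call:
arm_command --pt "0 0 0.012 0" --pt "0 0 0.024 0" --pt "0 0 0.033 0" --pt "0 0 0.033 0" --pt "0 0 0.033 0"

```text
time: 39.0
ee_pos: [0.579, 0.2329, 0.0337]
tcp_rot: [-179.9, 0.0, 94.2]
wrist_force: [-0.2, 0.5, 0.3]
opening: 0.0124
grasp_force: 49.3
```

```bash
python3 - <<'E'
from h import *
o=bot.get_obs();print(o["ee_pos"],o["tcp_rot"],o["opening"],o["grasp_force"],o["wrist_force"])
plan(.58,.2327,.0362,94.2)
for n in ["scene","side"]: 
    im,K,T=marks(n,[("stick1",.04)],k=3); print("expected",w2px([*(np.array([.5955,.0213])+.14*np.array([-.0732,.9973])),.04],K,T))
E
```

```text
[0.57904896 0.23288004 0.03367722] [-1.79942195e+02  1.58918069e-02  9.42460093e+01] 0.012395977893908151 49.31938111782074 [-0.15458471  0.54464694  0.29295798]
shift [-0.0002  0.0009 -0.0025] turn rad 0.0008 calls 0.01 0.0
scene stick1 [317.2 309.4] 0.63 [0.5788 0.1677 0.04  ]
scene stick1 [301.4 231.7] 0.48 [ 0.4947 -0.0346  0.04  ]
expected [313.3215031  308.51170705]
side stick1 [347.5 142.5] 0.8 [0.5814 0.1716 0.04  ]
side stick1 [341.9 195.2] 0.46 [ 0.4708 -0.0363  0.04  ]
expected [349.89902229 144.19306999]
```

Call:
arm_command --pt "0 0.001 -0.0025 0" --pt "-0.01 0.001 -0.0025 0" --pt "-0.02 0.001 -0.0025 0" --pt "-0.03 0.001 -0.0025 0" --pt "-0.04 0.001 -0.0025 0"

```text
time: 39.7
ee_pos: [0.5832, 0.1912, 0.0368]
tcp_rot: [-180.0, 0.0, 94.2]
wrist_force: [0.5, 0.4, -0.3]
opening: 0.0122
grasp_force: 49.3
```

Call:
arm_command --pt "-0.008 0 0 0" --pt "-0.016 0 0 0" --pt "-0.024 0 0 0" --pt "-0.032 0 0 0" --pt "-0.04 0 0 0"

```text
time: 40.2
ee_pos: [0.5862, 0.152, 0.0368]
tcp_rot: [-180.0, 0.0, 94.2]
wrist_force: [0.3, -0.3, -0.0]
opening: 0.0121
grasp_force: 49.3
```

Call:
arm_command --pt "-0.01 0 0 0" --pt "-0.02 0 0 0" --pt "-0.03 0 0 0" --pt "-0.04 0 0 0" --pt "-0.05 0 0 0"

```text
time: 40.7
ee_pos: [0.5898, 0.1018, 0.0368]
tcp_rot: [180.0, 0.0, 94.2]
wrist_force: [0.6, -0.1, 0.5]
opening: 0.0125
grasp_force: 49.3
```

Call:
arm_command --pt "-0.01 0 0 0" --pt "-0.02 0 0 0" --pt "-0.03 0 0 0" --pt "-0.04 0 0 0" --pt "-0.048 0 0 0"

```text
time: 41.2
ee_pos: [0.5934, 0.054, 0.0368]
tcp_rot: [180.0, 0.0, 94.2]
wrist_force: [-0.6, 0.1, -0.7]
opening: 0.0127
grasp_force: 49.3
```

Call:
arm_command --pt "-0.003 0 0 0" --pt "-0.006 0 0 0" --pt "-0.009 0 0 0" --pt "-0.01 0 0 0" --pt "-0.01 0 0 0"

```text
time: 41.7
ee_pos: [0.5941, 0.045, 0.0368]
tcp_rot: [180.0, -0.0, 94.2]
wrist_force: [0.9, 0.4, 0.2]
opening: 0.0126
grasp_force: 49.3
```

Call:
arm_command --pt "-0.0015 0 0 0" --pt "-0.003 0 0 0" --pt "-0.0045 0 0 0" --pt "-0.005 0 0 0" --pt "-0.005 0 0 0"

```text
time: 42.2
ee_pos: [0.5944, 0.0398, 0.0368]
tcp_rot: [180.0, 0.0, 94.2]
wrist_force: [-0.4, 0.6, -0.5]
opening: 0.0123
grasp_force: 49.3
```

Call:
arm_command --pt "-0.001 0 0 0" --pt "-0.002 0 0 0" --pt "-0.003 0 0 0" --pt "-0.003 0 0 0" --pt "-0.003 0 0 0"

```text
time: 42.7
ee_pos: [0.5946, 0.0374, 0.0369]
tcp_rot: [180.0, -0.1, 94.2]
wrist_force: [-1.2, 5.4, -0.2]
opening: 0.0127
grasp_force: 49.4
```

Call:
arm_command --pt "-0.001 0 0 0" --pt "-0.002 0 0 0" --pt "-0.002 0 0 0" --pt "-0.002 0 0 0" --pt "-0.002 0 0 0"

```text
time: 43.2
ee_pos: [0.5945, 0.037, 0.0366]
tcp_rot: [-180.0, -0.2, 94.3]
wrist_force: [-0.9, 12.9, -0.9]
opening: 0.0125
grasp_force: 49.2
```

Call:
arm_command --pt "0.002 0 0 0" --pt "0.002 0 0 0" --pt "0.002 0 0 0" --pt "0.002 0 0 0" --pt "0.002 0 0 0" --hand 0.032

```text
time: 43.7
ee_pos: [0.5947, 0.0366, 0.0368]
tcp_rot: [-180.0, 0.0, 94.2]
wrist_force: [-0.3, -0.3, -1.1]
opening: 0.0319
grasp_force: 0.0
```

Call:
arm_command --pt "0 0 -0.02 0" --pt "0 0 -0.06 0" --pt "0.02 0 -0.11 0" --pt "0.05 0 -0.16 0" --pt "0.08 0 -0.2 0"

```text
time: 44.2
ee_pos: [0.5891, 0.1097, 0.2293]
tcp_rot: [179.9, 0.0, 94.1]
wrist_force: [0.9, -1.1, -0.7]
opening: 0.032
grasp_force: 0.0
```

Call:
arm_command --pt "0.02 0 0 0" --pt "0.04 0 0 0" --pt "0.06 0 0 0" --pt "0.06 0 0 0" --pt "0.06 0 0 0"

```text
time: 44.7
ee_pos: [0.5849, 0.1695, 0.2269]
tcp_rot: [-180.0, 0.0, 94.3]
wrist_force: [0.4, -0.2, -1.1]
opening: 0.0319
grasp_force: 0.0
```

```bash
python3 - <<'E'
from h import *
o=bot.get_obs();print(o["ee_pos"],o["tcp_rot"],o["opening"])
out=[]
for n in ["scene","side"]:
    im,K,T=marks(n,[("stick1",.04),("rail",.01),("knob",.082),("glue",0)],k=4)
    for x in (-.056,.056):
        c,s=np.cos(np.radians(4.2)),np.sin(np.radians(4.2))
        print("exp",w2px([.5396+c*x+s*.05,.0172+s*x-c*.05,.04],K,T).round(1),"rear",w2px([.5396+c*x-s*.06,.0172+s*x+c*.06,.047],K,T).round(1))
    a=w2px([.545,-.04,.03],K,T); x,y=int(a[0]),int(a[1])
    out.append(cv2.resize(im[y-75:y+75,x-50:x+50],(400,600),interpolation=cv2.INTER_CUBIC))
cv2.imwrite("pics/fin.png",np.hstack(out))
E
```

```text
[0.58485312 0.16947655 0.22691343] [-1.79991173e+02  2.08701740e-02  9.42521951e+01] 0.03185448489034417
scene stick1 [265.7 251.3] 0.84 [ 0.6047 -0.0345  0.04  ]
scene rail [267.2 219.1] 0.61 [ 0.5442 -0.1407  0.01  ]
scene knob [267.5 198.9] 0.57 [ 0.5295 -0.1522  0.082 ]
scene glue [265.9 218.9] 0.54 [ 0.5445 -0.1498 -0.    ]
scene glue [283.4 130.5] 0.46 [ 0.3092 -0.4478 -0.    ]
exp [303.2 229.9] rear [328.9 257.3]
exp [268.7 251.9] rear [293.3 282.1]
side stick1 [344.9 194.1] 0.72 [ 0.4807 -0.0356  0.04  ]
side stick1 [380.5 180.2] 0.45 [ 0.6037 -0.0237  0.04  ]
side rail [381.4 217.8] 0.88 [ 0.5535 -0.1348  0.01  ]
side rail [283.9 331. ] 0.71 [ 0.1849 -0.3545  0.01  ]
side rail [337.4 185.3] 0.56 [0.4859 0.0309 0.01  ]
side knob [378.2 210.8] 0.81 [ 0.5229 -0.1584  0.082 ]
side glue [349.  350.6] 0.95 [ 0.3104 -0.4495  0.    ]
side glue [377.  218.4] 0.32 [ 0.5452 -0.1253  0.    ]
exp [347.2 193.8] rear [330.4 168.5]
exp [379.9 181.7] rear [362.  157.6]
```

View pics/fin.png

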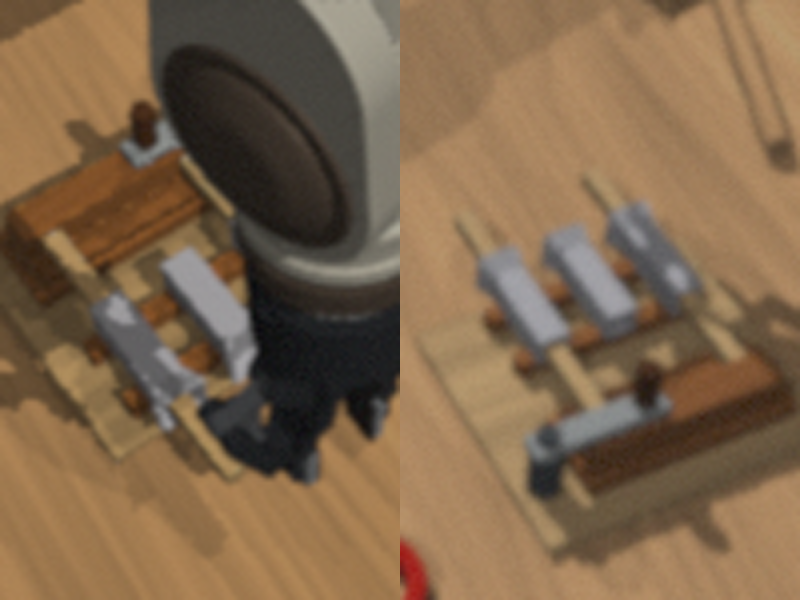

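Both sticks run through the outer tubes (side crop: ends meet the rail at (590,400) and (735,350)). The lever lies across the rail and the robot is clear, so I'm handing in.

```bash
python3 -c "
from workcell import bot
print(bot.job_done())"
```

```text
the job is handed in; nothing more can be done
None
```

I handed the job in, with no verdict returned: the rail is down in the pocket with its step towards the tubes, the lever is shut across it, and both sticks I found (no third on the bench) were fed until they butted against the rail's wall; I never moved near the glue bottle, but my final camera check did not pick it up.

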